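Load the spring tub lift and close its cover

TASK

Load both salad tubs that stand on the steel loader's deck into its square spring-lift well: slide the first onto the platform and let it sink until it stands upright with its lid about level with the deck, then slide the second in on top of it so that it sinks too. Then slide the flat cover over the well by its black tab until its front edge is fully home in the slot. Leave the cheese wedge and the small brass weight on the counter beside the loader where they stand.

Things in the scene. Friction and masses are not known exactly. Their poses are not given: they have to be found in the camera images.
- loader: Fixed sheet-steel tub lift on the worktop. Origin: centre of its square well, at worktop height. x axis: loading direction, from the deck to the well and its back stop (about away from the robot); y to its left; z up. Deck top 130 mm above the origin. Well 108 x 108 mm inside (x, y from -54 to 54 mm). Its back wall (x = 54 mm) rises 32 mm above the deck as a stop; front and right edges slope inwards
- deck (a point): Centre of the deck's top face (loader frame -150, 0, 130 mm). Deck: loader x from -242 to -63 mm, y from -118 to 118 mm, level with the well's edge; near end open, side lips 16 mm high. Two short flared strips, 20 mm above the deck, run from x -84, y +-72 mm to x -64, y +-58 mm and leave a mouth 112 mm wide to the well
- slot (a point): Middle of the slot for the cover's front edge, on the left of the well (loader frame 0, 60, 138 mm): 11 mm high, from 3 to 14 mm above the deck, under a receiver bar (y 54 to 68 mm) whose top is 30 mm above the deck. The cover is stowed opposite, on the right, y from -199 to -60 mm, between rails 14 mm above deck level
- well_mouth (a point): Point on the vertical axis of the well, level with the deck (loader frame 0, 0, 130 mm)
- tub_one: Round lidded salad tub (pale cream contents), 94 mm across the lid, tapering to 75 mm at the base, 51 mm high, 170 g, smooth and slippery; the lid is fixed. Too wide to grasp: push it. Starts on the deck on the left or the right side. Origin: centre of its underside, z up
- tub_two: Round lidded salad tub (pale yellowish contents), the same size, shape, weight and origin as the other; starts on the other side of the deck. Either may go in first
- lift (a joint): How far the platform has sunk, m: 0 = top, 1 mm below the deck; stops at 0.108. Light spring with a damper (0.6 N preload, 18 N/m, 30 Ns/m): one tub sinks it 55 to 63 mm (some 10 mm less if it rubs on a wall), its lid then 5 to 13 mm below the deck; two tubs take it to the bottom stop, the upper lid then 7 mm below the deck. Each tub takes about 4 s to sink
- platform (a point): Centre of the top face of the sprung white platform, 100 x 100 mm, in the well; it moves only up and down
- cover (a joint): How far the cover is closed, m: 0 = stowed on the right of the well, 0.128 = front edge fully home in the slot. It slides along the loader's +y, with about 1 N of friction, and stays where it is left
- cover_tab (a point): Middle of the top edge of the cover's black upright tab, 60 mm wide (loader x), 10 mm thick (loader y), its top 45 mm above the deck. The cover plate (104 x 124 x 6 mm) lies 5 to 11 mm above the deck; its front edge is 20 mm ahead (+y) of this point, its rear edge 104 mm behind
- brass_weight: Bystander: brass check weight with a knob, 38 mm across, 57 mm high, on the counter to the right of the loader. Origin: centre of its underside
- cheese_wedge: Bystander: yellow wedge of cheese, 83 x 133 x 61 mm, on the counter to the left of the loader. Origin: centre of its underside

How it is judged:
On the way, in this order (a step that is already met when the one before it is completed fails the run):
1. one tub stands upright at rest on the sunken platform in the well, its lid about level with the deck, the other tub still out of the well ((((horizontal distance between tub_one and well_mouth below 0.014 m and angle between tub_one's own z axis and vertical below 0.12 rad and linear speed of tub_one below 0.03 m/s and z of tub_one in the frame of loader below 0.095 m) and value of joint lift between 0.038 and 0.075 m and horizontal distance between tub_two and well_mouth above 0.06 m) or ((horizontal distance between tub_two and well_mouth below 0.014 m and angle between tub_two's own z axis and vertical below 0.12 rad and linear speed of tub_two below 0.03 m/s and z of tub_two in the frame of loader below 0.095 m) and value of joint lift between 0.038 and 0.075 m and horizontal distance between tub_one and well_mouth above 0.06 m))), for 0.2 s.
2. both tubs stand stacked and upright in the well with the platform sunk to the bottom (horizontal distance between each of tub_one, tub_two and well_mouth below 0.014 m and angle between each of tub_one, tub_two's own z axis and vertical below 0.12 rad and linear speed of each of tub_one, tub_two below 0.03 m/s and value of joint lift above 0.1 m), for 0.2 s.
3. the cover is slid fully home (value of joint cover above 0.122 m), for 0.1 s.
At the end, for the whole second after the job is handed in: Both tubs are stacked in the well, each within 14 mm of its axis, upright within 0.12 rad and at rest; the platform has sunk more than 100 mm; the cover is closed to within 6 mm of its end stop (all of step 2 and value of joint cover above 0.122 m); the robot touches nothing.
It fails at once if the brass weight on the counter is moved more than 30 mm (distance of brass_weight from where it was at the start of the episode above 0.03 m).
It fails at once if the cheese wedge on the counter is moved more than 30 mm (distance of cheese_wedge from where it was at the start of the episode above 0.03 m).
It also fails if it takes over 72 s, if anything falls off the work surface, if the arm or the gripper's body presses on something with over 40 N, if the wrist force passes 120 N, or if a joint passes its speed limit or range.

ROBOT

A 6-joint arm with a two-finger parallel gripper is mounted at the origin on a cart in front of the work surface, level with it; the furniture and walls round the work are solid. World frame = base frame: x ahead of the robot, y to its left, z up, the work surface at z = 0. Lengths are in m, angles in rad, forces in N, time in s.
With the tool pointing down it reaches from about 0.35 to 0.775 m from the base axis. Payload 7.3 kg.
Tool frame: the origin (TCP) lies at the very end of the fingers, on their centre line; the grasp point (between the pads) lies 19 mm behind it; x points along the fingers, y is the direction in which the jaws open and shut, and the axes are right-handed (so a half turn about x gives the same grasp; the last joint's range is limited). The gripper opens to 92 mm and grips with 3 to 60 N. Pads are 19 mm wide; open, the fingers measure 130 mm over their backs; the gripper's body (75 mm by 190 mm) begins 47 mm behind the grasp point.
Start: joints at [1.088, 0.342, 1.524, -0, 1.275, -0.146], TCP at [0.173, 0.496, 0.227] pointing down, gripper open.
Joint ranges: [-2.53, 2.53], [-0.77, 2.02], [0.04, 2.7], [-1, 4.14], [0.28, 2.66], [-3.11, 3.11]. Speed limits (rad/s): [2.57, 2.57, 3.14, 3.14, 3.14, 3.14].

INTERFACE

Orientations are given as [roll, pitch, yaw] about the fixed x, y, z axes, in that order (R = Rz(yaw) Ry(pitch) Rx(roll)).
In Python, from cell import observe, vision, job gives the robot as it stands.
- The arm moves only by the tool send_rows, never from a script. Its argument "motion" is a list of rows, each an object with "hand": the opening, from -1 (shut) to 1 (fully open), so that 0 is half open; "slide": the shift along the tool's x, y, z in mm, a list of three; "spin": the turn about the tool's x in rad. In form: [{"hand": hand, "slide": [tx, ty, tz], "spin": spin}, ...]. A call has 1 to 8 rows; each row shifts and turns the pose as measured when the row begins, along the tool's axes as they then stand; what a row does not reach is not made up. A row lasts 1/10 s, in which the tool goes at most 50 mm and 8.59 degrees, less where a joint would pass 70% of its speed; a pose out of reach is approached as far as the arm can. A call with a gripper value outside its range is refused whole. The fingers move at their own pace and stop on an object; "grip_force" is the grip in N (left out, the last holds). Time passes only in rows, so rows that do not move let the fingers close. It gives the time, the measured TCP pose, the force and the opening at its end, in the units of the state.
- observe(): the state, without advancing time (a new reading comes with each control period).
- vision.read_camera(name): name is "side" or "top" or "wrist"; returns a dict with "pixels" (480x640x3 uint8, blue, green, red), "range_z" (480x640 float32, m along the optical axis (not along the pixel's ray), 0 where there is no reading), "fx", "fy", "cx", "cy" (pixels), "distortion" ([k1, k2, p1, p2, k3] as OpenCV has them; the pictures are not rectified), "world_from_camera" (4x4, takes a point from camera to world coordinates); the wrist camera has in their place "T_tool_cam" (4x4, takes a point from camera to tool coordinates, whose origin is the TCP and whose axes are the tool frame's). Camera axes: x right, y down, z forward; pixel columns grow to the right and rows downward; lengths in m; the calibration is good to about 2 mm. A picture is of the moment at which its call begins: read the wrist's pose just before it.
- job.hand_in(): hands the job in, once; it reports no verdict.
Trained networks look in a picture, given as the dict that the camera call returned (one of the last four; its "shot" number tells which), for a name from the list of things; names that differ only in an ending like _2 or _b are one class to them, and where a whole thing is asked for, a point or a joint stands for the part that bears it (a point fixed in the world has none). Each returns a list of dicts, best first, with "conf" (0 to 1); they miss things now and then, are a little off and sometimes report something else, mostly with a low value. They report only what shows in the picture. A call takes as long as a camera call.
- vision.search_frame(picture, thing): "uv" ([column, row] in pixels, amid what is visible of it).
- vision.cut_out(picture, thing): "mask" (480x640 bool, what is visible of it) and "uv" ([column, row] in pixels, amid what is visible of it).
The state is a dict: "time": time; "qpos": joint angles; "qvel": joint speeds; "joint_efforts": joint torques, N m; "tool_pos": TCP position; "tool_rot": TCP orientation; "contact_force": force on the tool from outside, world axes, zero at the start; "torque": the same for the moment, N m; "opening": finger opening in m.
Only numpy, scipy, OpenCV 4.12 (cv2) and the standard library are available. Lean on these libraries where they do the work, as an engineer would, in place of code of your own. Each camera call takes 0.05 s, during which the arm holds its last target.

## Working session

There is one attempt and no reset: what is moved stays moved. The work goes in short steps, Python scripts to look and compute and a tool call to move; the robot and the scene stay as the last step left them, time stands still between calls to the robot, and variables do not carry over. Pictures are saved under pics/ and viewed, and the job is handed in when it is done.

Besides the shell and the picture viewer there is one more tool, called after "Call:" as name([rows], argument=value, ...), one row to a line, values as JSON. send_rows: Moves the arm, as the interface text tells. Its arguments: {"type":"object","properties":{"motion":{"type":"array","items":{"type":"object","properties":{"hand":{"type":"number"},"slide":{"type":"array","items":{"type":"number"}},"spin":{"type":"number"}}}},"grip_force":{"type":"number"}},"required":["motion"]}

```bash
ls; mkdir -p pics
python3 - <<'E'
from cell import observe, vision, job
import cv2
print(observe())
for n in ["side","top"]:
    p=vision.read_camera(n); cv2.imwrite(f"pics/{n}0.png",p["pixels"])
    print(n,p["fx"],p["cx"],p["world_from_camera"].round(3) if hasattr(p["world_from_camera"],'round') else p["world_from_camera"])
E
```

```text
pics
{'time': 0.0, 'qpos': array([ 1.08800886e+00,  3.42726717e-01,  1.52498009e+00, -1.92652843e-05,
        1.27538474e+00, -1.45996322e-01]), 'qvel': array([ 0.00103946,  0.00126198,  0.00070639,  0.00202969, -0.00269117,
       -0.00048141]), 'joint_efforts': array([-3.40790311e-04, -4.31248677e+01, -2.44213682e+01,  7.17396406e-02,
        5.61807049e-02, -1.29413747e-04]), 'tool_pos': array([0.17329291, 0.49516528, 0.22605577]), 'tool_rot': array([-1.70450271,  1.56929731, -2.04128823]), 'contact_force': array([-0.12985044, -0.11613774,  0.19472722]), 'torque': array([ 0.02299923, -0.00397221,  0.02110894]), 'opening': 0.09159868813696696}
side 439.77702498239023 319.5920800625906 [[ 0.982 -0.14   0.125  0.376]
 [-0.186 -0.656  0.731 -0.313]
 [-0.02  -0.742 -0.67   0.723]
 [ 0.     0.     0.     1.   ]]
top 525.0369980980817 328.2703727281096 [[-0.027 -0.983  0.182  0.283]
 [-1.     0.03   0.011  0.321]
 [-0.016 -0.181 -0.983  1.176]
 [ 0.     0.     0.     1.   ]]
```

View pics/top0.png

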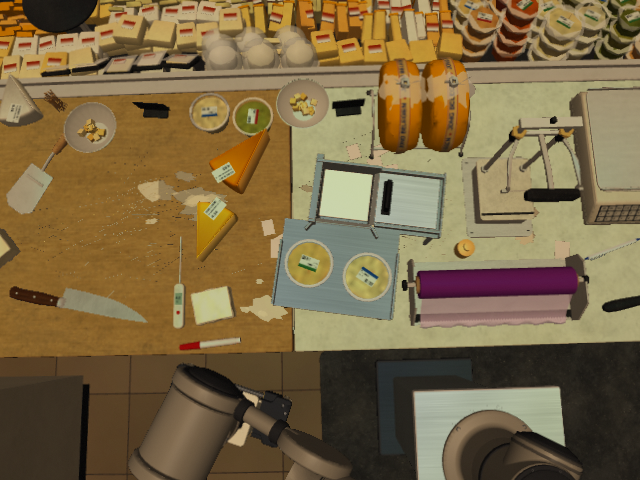

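View pics/side0.png

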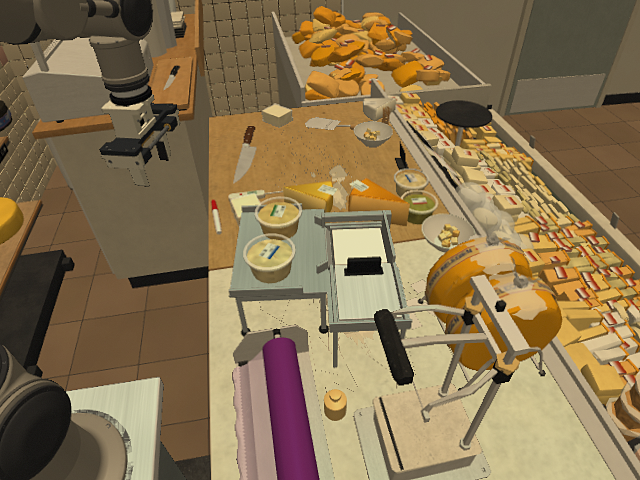

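```bash
cat > h.py <<'E'
import numpy as np, cv2
from cell import observe, vision, job
def pts(p, uv, z=None, T=None):
    K=np.array([[p["fx"],0,p["cx"]],[0,p["fy"],p["cy"]],[0,0,1]])
    uv=np.array(uv,float).reshape(-1,1,2)
    n=cv2.undistortPoints(uv,K,np.array(p["distortion"]))[:,0]
    T=np.array(p["world_from_camera"]) if T is None else T
    r=np.c_[n,np.ones(len(n))]
    if z is None:
        i=uv[:,0].round().astype(int); d=p["range_z"][i[:,1],i[:,0]]
        P=r*d[:,None]; return P@T[:3,:3].T+T[:3,3]
    w=r@T[:3,:3].T; s=(z-T[2,3])/w[:,2]
    return w*s[:,None]+T[:3,3]
def cloud(p,T=None):
    v,u=np.mgrid[0:480,0:640]
    return pts(p,np.stack([u.ravel(),v.ravel()],1),None,T).reshape(480,640,3)
E
python3 - <<'E'
from h import *
p=vision.read_camera("top"); c=cloud(p); np.save("top_c.npy",c); cv2.imwrite("top.png",p["pixels"])
im=p["pixels"][140:330,260:460]; cv2.imwrite("pics/top1.png",cv2.resize(im,None,fx=3.1,fy=3.1,interpolation=cv2.INTER_CUBIC)[:600,:800])
for t in ["tub_one","tub_two","brass_weight","cheese_wedge","cover_tab","loader","deck","platform"]:
    for r in vision.cut_out(p,t)[:2]:
        m=r["mask"]; q=c[m]; z=q[:,2]
        print(t,round(r["conf"],2),np.round(r["uv"]),m.sum(),"z pct",np.percentile(z,[5,50,95]).round(3),"mid",((np.percentile(q,1,0)+np.percentile(q,99,0))/2).round(4),"ext",np.ptp(q,axis=0).round(3))
# plane z slices
for lo,hi in [(.12,.14)]:
    for u,v in [(340,235),(330,230),(390,310),(280,300),(345,195),(320,165),(380,165),(410,215),(385,195),(440,170),(465,248)]:
        print((u,v),c[v,u].round(4),p["pixels"][v,u])
E
```

```text
tub_one 0.62 [365. 277.] 1952 z pct [0.169 0.175 0.183] mid [0.381  0.2615 0.1576] ext [0.151 0.107 1.05 ]
brass_weight 0.73 [467. 252.] 314 z pct [0.005 0.039 0.058] mid [0.452  0.0347 0.0301] ext [0.189 0.306 1.179]
cheese_wedge 0.67 [212. 225.] 1622 z pct [0.016 0.06  0.064] mid [0.5077 0.5803 0.0358] ext [0.294 0.31  1.178]
cheese_wedge 0.34 [344. 194.] 2291 z pct [0.126 0.13  0.133] mid [0.5569 0.2943 0.1296] ext [0.334 0.114 1.115]
cover_tab 0.81 [405. 200.] 3116 z pct [0.138 0.142 0.171] mid [0.5374 0.1713 0.1546] ext [0.314 0.218 1.052]
cover_tab 0.49 [212. 226.] 1660 z pct [0.014 0.06  0.064] mid [0.5083 0.5803 0.0339] ext [0.3  0.3  1.18]
loader 0.58 [360. 223.] 15943 z pct [0.12  0.132 0.16 ] mid [0.4639 0.269  0.0903] ext [0.434 0.428 1.994]
deck 0.74 [358. 222.] 15347 z pct [0.126 0.132 0.159] mid [0.4633 0.2693 0.1023] ext [0.377 0.359 1.181]
deck 0.47 [310. 264.] 1805 z pct [0.169 0.175 0.183] mid [0.4108 0.3694 0.1584] ext [0.177 0.094 1.049]
platform 0.7 [347. 197.] 2347 z pct [0.126 0.13  0.133] mid [0.5571 0.2947 0.1007] ext [0.336 0.119 1.173]
(340, 235) [0.4722 0.3088 0.1315] [119 129 116]
(330, 230) [0.4833 0.3288 0.1306] [120 128 115]
(390, 310) [0.3191 0.2151 0.1312] [107 116 108]
(280, 300) [0.3448 0.4317 0.1325] [133 137 122]
(345, 195) [0.555  0.296  0.1325] [170 211 201]
(320, 165) [0.6115 0.345  0.1611] [119 134 121]
(380, 165) [0.6579 0.2091 0.0038] [131 170 195]
(410, 215) [0.5071 0.1667 0.1411] [160 180 170]
(385, 195) [0.5466 0.2165 0.1549] [ 9  9 11]
(440, 170) [ 6.429e-01  6.970e-02 -6.000e-04] [122 170 174]
(465, 248) [0.4489 0.0401 0.0585] [ 73 151 181]
```

View pics/top1.png

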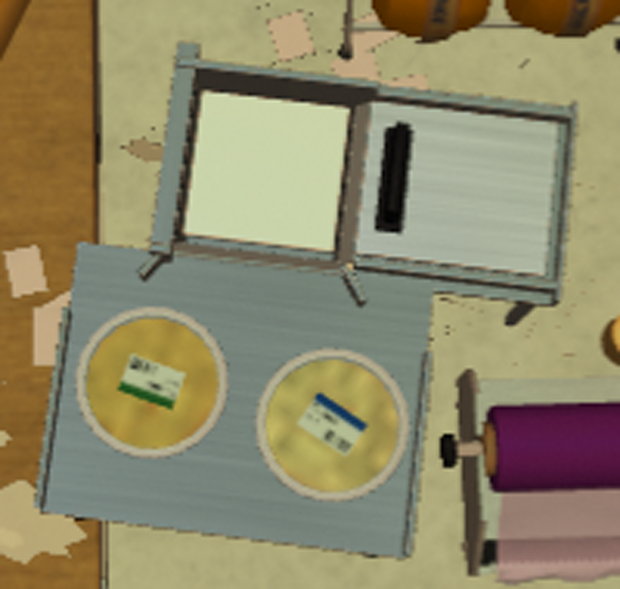

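Run:
```python
from h import *
p=vision.read_camera("top"); c=cloud(p)
r=vision.cut_out(p,"platform")[0]; m=r["mask"].astype(np.uint8)
px=p["pixels"].astype(int)
# platform: minAreaRect in world
cs,_=cv2.findContours(m,cv2.RETR_EXTERNAL,cv2.CHAIN_APPROX_NONE); k=max(cs,key=cv2.contourArea)[:,0]
w=pts(p,k,0.129)[:,:2]; R=cv2.minAreaRect((w*1000).astype(np.float32)); print("plat",R)
# white mask by colour
g=px.min(2); 
mm=((g>150)&(c[:,:,2]>.12)&(c[:,:,2]<.136)); mm[:,377:]=0; mm[:150]=0; mm[235:]=0; mm[:,:310]=0
k=np.argwhere(mm)[:,::-1]; w=pts(p,k,0.129)[:,:2]; R=cv2.minAreaRect((w*1000).astype(np.float32)); print("white",R,mm.sum(), w.mean(0))
# deck corners by hand
cr=np.array([[80,243],[42,512],[405,556],[432,290]])/3.1+[260,140]
print("deck corners",pts(p,cr,.13).round(4))
# stop top, walls by depth : z>.15 pts
q=c.reshape(-1,3); s=(abs(q[:,2]-.162)<.006)&(q[:,0]>.5)&(q[:,0]<.68)&(q[:,1]>.1)&(q[:,1]<.42)
u=np.argwhere(s.reshape(480,640)); print(s.sum(), u.min(0),u.max(0))
for t in ["tub_one","tub_two"]:
  for r in vision.cut_out(p,t): 
    k=cv2.findContours(r["mask"].astype(np.uint8),cv2.RETR_EXTERNAL,cv2.CHAIN_APPROX_NONE)[0]; k=max(k,key=cv2.contourArea)[:,0]
    w=pts(p,k,.181); print(t,r["conf"],r["uv"],cv2.minEnclosingCircle((w[:,:2]*1000).astype(np.float32)))
```

```text
plat ((557.237060546875, 294.22149658203125), (103.68510437011719, 103.04147338867188), 81.24695587158203)
white ((557.2191772460938, 294.6963195800781), (96.99803924560547, 97.40763092041016), 81.19281768798828) 2159 [0.55676559 0.29469827]
deck corners [[0.5102 0.4183 0.13  ]
 [0.3351 0.4449 0.13  ]
 [0.3009 0.2145 0.13  ]
 [0.4718 0.1887 0.13  ]]
722 [130 308] [219 410]
tub_one 0.83 [367.5, 275.0] ((382.1716613769531, 260.6247253417969), 47.17605972290039)
tub_one 0.44 [406.9, 200.8] ((530.9375, 175.21734619140625), 74.61619567871094)
tub_two 0.69 [308.8, 264.0] ((410.75543212890625, 371.18902587890625), 48.67013168334961)
```

```bash
cat >> h.py <<'E'
from scipy.spatial.transform import Rotation as Ro
TH=-0.150; O=np.array([.5565,.2943,0.]); RL=Ro.from_euler('z',TH).as_matrix()
def L2W(l): return RL@np.array(l)+O
def W2L(w): return RL.T@(np.array(w)-O)
def tubs(p):
    out={}
    c=cloud(p)
    for t in ["tub_one","tub_two"]:
        r=vision.cut_out(p,t)
        for a in r[:2]:
            m=a["mask"]; k=cv2.findContours(m.astype(np.uint8),cv2.RETR_EXTERNAL,cv2.CHAIN_APPROX_NONE)[0]; k=max(k,key=cv2.contourArea)[:,0]
            z=np.median(c[m][:,2]); w=pts(p,k,.181)
            (x,y),rad=cv2.minEnclosingCircle((w[:,:2]*1000).astype(np.float32))
            print(t,round(a["conf"],2),"loader mm",(W2L([x/1000,y/1000,0])*1000).round(1)[:2],"rad",round(rad,1),"medz",z.round(3))
def go(l):
    s=observe(); R=Ro.from_euler('xyz',s["tool_rot"]).as_matrix()
    tl=W2L(s["tool_pos"]); 
    A=RL.T@R
    print("t",round(s["time"],2),"tcp loader mm",(tl*1000).round(1),"toolaxes in loader\n",A.round(3),"F",s["contact_force"].round(1),"op",round(s["opening"],3))
    jy=A[:,1]; a=np.arctan2(jy[1],jy[0]); print("jaw angle in loader deg",np.degrees(a).round(1),"q6",s["qpos"][5].round(2))
    for t in np.atleast_2d(l): print("to",t,"slide",(A.T@(np.array(t)/1000-tl)*1000).round(1))
E
python3 - <<'E'
from h import *
go([[-103,54,200],[-103,54,145]])
E
```

```text
t 0.75 tcp loader mm [-408.8  141.7  226.8] toolaxes in loader
 [[ 0.     0.186  0.983]
 [ 0.     0.983 -0.186]
 [-1.     0.     0.   ]] F [ 0.5 -0.2 -0.2] op 0.092
jaw angle in loader deg 79.3 q6 -0.15
to [-103   54  200] slide [ 26.8 -29.4 316.8]
to [-103   54  145] slide [ 81.8 -29.5 316.8]
```

Call:
send_rows([
  {"hand": 0.1,"slide": [0,0,0],"spin": -0.094},
  {"hand": 0.1,"slide": [0,0,0],"spin": -0.094},
  {"hand": 0.1,"slide": [0,-15,45],"spin": 0},
  {"hand": 0.1,"slide": [0,-15,45],"spin": 0},
  {"hand": 0.1,"slide": [0,-15,45],"spin": 0},
  {"hand": 0.1,"slide": [0,-15,45],"spin": 0},
  {"hand": 0.1,"slide": [0,-15,45],"spin": 0},
  {"hand": 0.1,"slide": [0,-13,45],"spin": 0},
])

```text
time: 1.55
tool_pos: [0.4319, 0.3705, 0.2272]
tool_rot: [1.75, 1.568, 1.621]
contact_force: [-0.8, 0.7, 0.6]
opening: 0.0504
```

```bash
python3 -c "
from h import *
go([-100,54,145])"
```

```text
t 1.55 tcp loader mm [-134.6   56.8  227.2] toolaxes in loader
 [[-0.001 -0.022  1.   ]
 [ 0.003  1.     0.022]
 [-1.     0.003 -0.001]] F [-0.8  0.7  0.6] op 0.05
jaw angle in loader deg 91.2 q6 -0.87
to [-100   54  145] slide [82.2 -3.7 34.6]
```

Call:
send_rows([
  {"hand": 0.1,"slide": [0,-4,36],"spin": 0.02},
  {"hand": 0.1,"slide": [0,0,0],"spin": 0},
])

```text
time: 1.75
tool_pos: [0.4735, 0.3579, 0.2266]
tool_rot: [1.133, 1.568, 0.977]
contact_force: [-0.2, -0.8, 0.1]
opening: 0.0508
```

```bash
python3 -c "
from h import *
go([-100,54,147])"
```

```text
t 1.75 tcp loader mm [-91.6  50.5 226.6] toolaxes in loader
 [[ 0.001  0.005  1.   ]
 [ 0.003  1.    -0.005]
 [-1.     0.003  0.001]] F [-0.2 -0.8  0.1] op 0.051
jaw angle in loader deg 89.7 q6 -0.9
to [-100   54  147] slide [79.6  3.2 -8.5]
```

Call:
send_rows([
  {"hand": 0.1,"slide": [0,3,-8],"spin": 0},
  {"hand": 0.1,"slide": [25,0,0],"spin": 0},
  {"hand": 0.1,"slide": [25,0,0],"spin": 0},
  {"hand": 0.1,"slide": [20,0,0],"spin": 0},
  {"hand": 0.1,"slide": [0,0,0],"spin": 0},
])

```text
time: 2.25
tool_pos: [0.46, 0.3656, 0.1555]
tool_rot: [1.582, 1.567, 1.43]
contact_force: [-0.7, -0.5, 0.3]
opening: 0.05
```

```bash
python3 -c "
from h import *
go([-140,54,147])
p=vision.read_camera('top'); tubs(p); cv2.imwrite('pics/t2.png',p['pixels'][150:400,220:520].repeat(2,0).repeat(2,1))
p=vision.read_camera('side'); cv2.imwrite('pics/s2.png',p['pixels'][150:400,180:480].repeat(2,0).repeat(2,1))"
```

```text
t 2.25 tcp loader mm [-106.    56.   155.5] toolaxes in loader
 [[-0.     0.002  1.   ]
 [ 0.004  1.    -0.002]
 [-1.     0.004 -0.   ]] F [-0.7 -0.5  0.3] op 0.05
jaw angle in loader deg 89.9 q6 -0.88
to [-140   54  147] slide [  8.5  -2.1 -34. ]
tub_one 0.39 loader mm [-149.2   42.6] rad 36.4 medz 0.177
tub_two 0.97 loader mm [-150.7   43.4] rad 36.8 medz 0.177
```

View pics/s2.png

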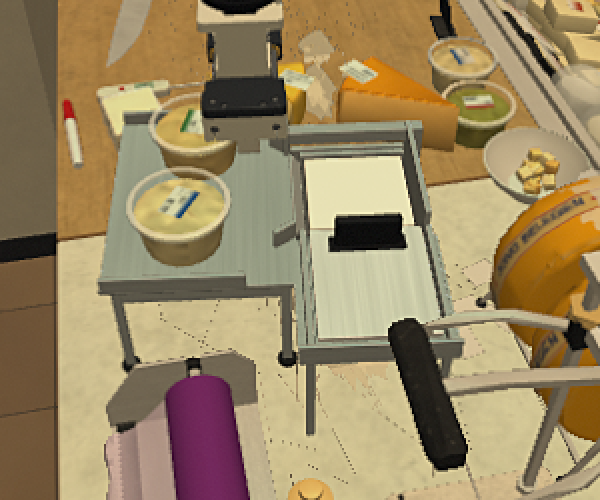

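Call:
send_rows([
  {"hand": 0.1,"slide": [5,-1,-5],"spin": 0},
  {"hand": 0.1,"slide": [3,-1,-8],"spin": 0},
  {"hand": 0.1,"slide": [0,0,-8],"spin": 0},
  {"hand": 0.1,"slide": [0,0,-8],"spin": 0},
  {"hand": 0.1,"slide": [0,0,-6],"spin": 0},
  {"hand": 0.1,"slide": [0,0,-4],"spin": 0},
  {"hand": 0.1,"slide": [0,0,6],"spin": 0},
])

```text
time: 3.15
tool_pos: [0.4269, 0.3709, 0.154]
tool_rot: [0.89, 1.554, 0.738]
contact_force: [0.7, 1.1, -0.0]
opening: 0.0507
```

```bash
python3 -c "
from h import *
go([-140,54,147])
p=vision.read_camera('top'); tubs(p); cv2.imwrite('pics/t3.png',p['pixels'][150:400,220:520].repeat(2,0).repeat(2,1))
p=vision.read_camera('side');tubs(p); cv2.imwrite('pics/s3.png',p['pixels'][150:400,180:480].repeat(2,0).repeat(2,1))"
```

```text
t 3.15 tcp loader mm [-139.6   56.3  154. ] toolaxes in loader
 [[ 0.01   0.002  1.   ]
 [ 0.013  1.    -0.002]
 [-1.     0.013  0.01 ]] F [ 0.7  1.1 -0. ] op 0.051
jaw angle in loader deg 89.9 q6 -0.84
to [-140   54  147] slide [ 7.  -2.4 -0.5]
tub_one 0.65 loader mm [-169.9  -41.9] rad 30.7 medz 0.178
tub_two 0.61 loader mm [-196.7   48.4] rad 40.3 medz 0.177
tub_one 0.73 loader mm [-163.2  -75.1] rad 62.5 medz 0.174
tub_two 0.83 loader mm [-197.6   38.8] rad 64.7 medz 0.173
```

View pics/s3.png

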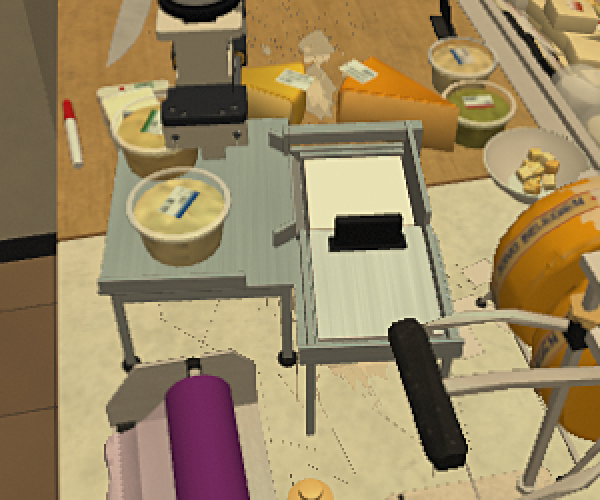

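Call:
send_rows([
  {"hand": 0.1,"slide": [-25,0,5],"spin": 0},
  {"hand": 0.1,"slide": [-30,0,0],"spin": 0},
  {"hand": 0.1,"slide": [-5,-40,-15],"spin": 0},
  {"hand": 0.1,"slide": [0,-40,-15],"spin": 0},
  {"hand": 0.1,"slide": [0,-40,-15],"spin": -0.14},
  {"hand": 0.1,"slide": [0,0,0],"spin": -0.14},
  {"hand": 0.1,"slide": [0,0,0],"spin": -0.14},
  {"hand": 0.1,"slide": [0,0,0],"spin": -0.14},
])

```text
time: 4.25
tool_pos: [0.3677, 0.2525, 0.2131]
tool_rot: [0.263, 1.555, 0.687]
contact_force: [-0.0, 0.7, 0.2]
opening: 0.0504
```

```bash
python3 -c "
from h import *
go([-211,-97,155])"
```

```text
t 4.25 tcp loader mm [-180.4  -69.6  213.1] toolaxes in loader
 [[ 0.011 -0.543  0.84 ]
 [ 0.012  0.84   0.543]
 [-1.     0.004  0.015]] F [-0.   0.7  0.2] op 0.05
jaw angle in loader deg 122.9 q6 -1.57
to [-211  -97  155] slide [ 57.4  -6.7 -41.5]
```

Call:
send_rows([
  {"hand": 0.1,"slide": [0,-6,-20],"spin": -0.14},
  {"hand": 0.1,"slide": [0,0,-22],"spin": 0},
  {"hand": 0.1,"slide": [0,0,0],"spin": 0},
])

```text
time: 4.55
tool_pos: [0.333, 0.2259, 0.2124]
tool_rot: [0.108, 1.554, 0.681]
contact_force: [-0.2, 0.0, 0.1]
opening: 0.0507
```

```bash
python3 -c "
from h import *
go([-211,-97,155])
p=vision.read_camera('top'); tubs(p); cv2.imwrite('pics/t4.png',p['pixels'][150:400,220:520].repeat(2,0).repeat(2,1))
"
```

```text
t 4.55 tcp loader mm [-210.8 -101.   212.4] toolaxes in loader
 [[ 0.011 -0.662  0.75 ]
 [ 0.012  0.75   0.662]
 [-1.     0.002  0.016]] F [-0.2  0.   0.1] op 0.051
jaw angle in loader deg 131.4 q6 -1.74
to [-211  -97  155] slide [57.4  3.   1.6]
tub_one 0.91 loader mm [-167.7  -59. ] rad 47.1 medz 0.175
tub_one 0.48 loader mm [-112.6  255.8] rad 62.9 medz 0.06
tub_two 0.75 loader mm [-193.8   56.3] rad 47.3 medz 0.175
```

View pics/t4.png

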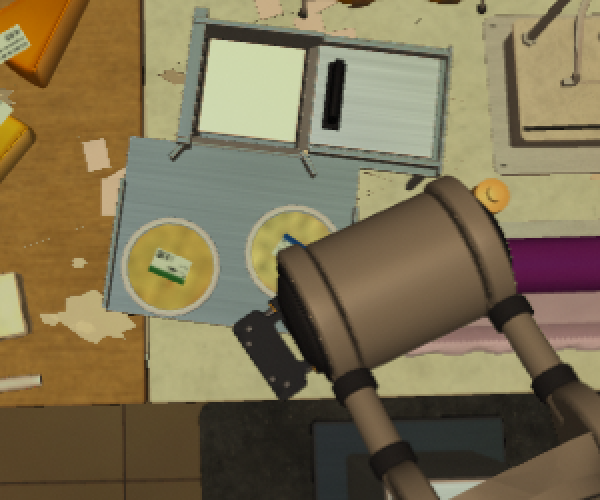

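Call:
send_rows([
  {"hand": 0.1,"slide": [20,3,0],"spin": 0},
  {"hand": 0.1,"slide": [20,0,0],"spin": 0},
  {"hand": 0.1,"slide": [13,0,0],"spin": 0},
  {"hand": 0.1,"slide": [0,0,0],"spin": 0},
])

```text
time: 5.1
tool_pos: [0.339, 0.2328, 0.1589]
tool_rot: [0.034, 1.547, 0.605]
contact_force: [-0.1, 0.7, -0.3]
opening: 0.0506
```

```bash
python3 -c "
from h import *
go([[-211,-97,155],[-142,-37,154]])
p=vision.read_camera('side'); tubs(p); cv2.imwrite('pics/s4.png',p['pixels'][150:400,180:480].repeat(2,0).repeat(2,1))
"
```

```text
t 5.1 tcp loader mm [-205.9  -93.3  158.9] toolaxes in loader
 [[ 0.018 -0.661  0.751]
 [ 0.017  0.751  0.66 ]
 [-1.     0.001  0.024]] F [-0.1  0.7 -0.3] op 0.051
jaw angle in loader deg 131.3 q6 -1.73
to [-211  -97  155] slide [ 3.8  0.6 -6.4]
to [-142  -37  154] slide [ 7.   0.1 85. ]
tub_one 0.8 loader mm [-148.8 -116.3] rad 24.6 medz 0.148
tub_two 0.95 loader mm [-177.3   44.1] rad 60.0 medz 0.174
```

View pics/s4.png

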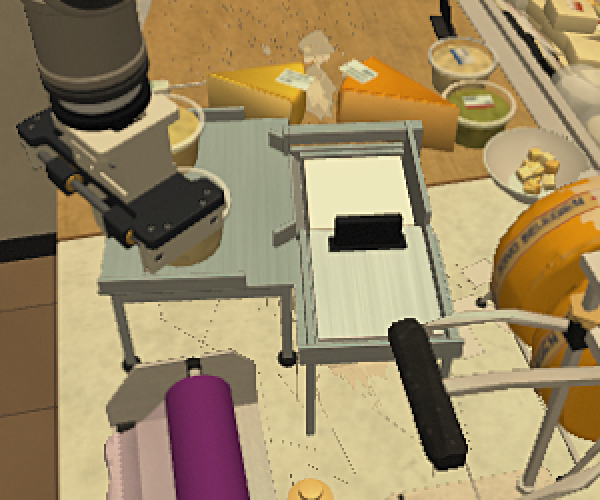

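Call:
send_rows([
  {"hand": 0.1,"slide": [2,0,8],"spin": 0},
  {"hand": 0.1,"slide": [2,0,12],"spin": 0},
  {"hand": 0.1,"slide": [1,0,12],"spin": 0},
  {"hand": 0.1,"slide": [1,0,12],"spin": 0},
  {"hand": 0.1,"slide": [1,0,10],"spin": 0},
  {"hand": 0.1,"slide": [0,0,8],"spin": 0},
  {"hand": 0.1,"slide": [0,0,6],"spin": 0},
  {"hand": 0.1,"slide": [0,0,3],"spin": 0},
])

```text
time: 6.05
tool_pos: [0.4074, 0.2762, 0.1581]
tool_rot: [-0.021, 1.537, 0.551]
contact_force: [-1.2, -0.9, 0.6]
opening: 0.0504
```

```bash
python3 -c "
from h import *
go([[-142,-37,154]])
p=vision.read_camera('top'); tubs(p); cv2.imwrite('pics/t5.png',p['pixels'][150:400,220:520].repeat(2,0).repeat(2,1))
"
```

```text
t 6.05 tcp loader mm [-144.8  -40.2  158.1] toolaxes in loader
 [[ 0.026 -0.66   0.751]
 [ 0.022  0.751  0.66 ]
 [-0.999 -0.001  0.034]] F [-1.2 -0.9  0.6] op 0.05
jaw angle in loader deg 131.3 q6 -1.71
to [-142  -37  154] slide [4.2 0.6 4.1]
tub_one 0.71 loader mm [-13.1   0.5] rad 64.3 medz 0.13
tub_one 0.57 loader mm [-95.2 -37.5] rad 209.9 medz 0.132
tub_two 0.65 loader mm [-193.9   55.3] rad 48.2 medz 0.176
```

View pics/t5.png

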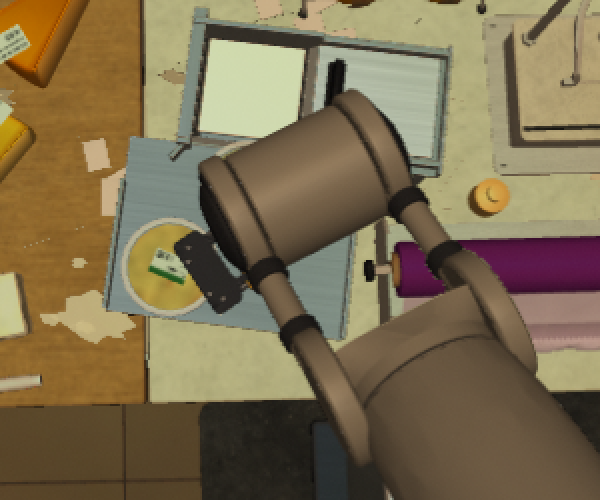

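Call:
send_rows([
  {"hand": 0.1,"slide": [2,-1,5],"spin": 0},
  {"hand": 0.1,"slide": [2,-1,7],"spin": 0},
  {"hand": 0.1,"slide": [1,-1,6],"spin": 0},
  {"hand": 0.1,"slide": [0,0,3],"spin": 0},
  {"hand": 0.1,"slide": [0,0,-10],"spin": 0},
  {"hand": 0.1,"slide": [0,0,-20],"spin": 0},
  {"hand": 0.1,"slide": [0,0,0],"spin": 0.14},
  {"hand": 0.1,"slide": [0,0,0],"spin": 0.14},
])

```text
time: 7.0
tool_pos: [0.3994, 0.2673, 0.1521]
tool_rot: [0.267, 1.539, 0.551]
contact_force: [0.6, -1.1, 0.1]
opening: 0.0506
```

```bash
python3 -c "
from h import *
go([[-152,-51,154]])
p=vision.read_camera('side'); tubs(p); cv2.imwrite('pics/s6.png',p['pixels'][150:400,180:480].repeat(2,0).repeat(2,1))
p=vision.read_camera('top'); tubs(p); cv2.imwrite('pics/t6.png',p['pixels'][150:400,220:520].repeat(2,0).repeat(2,1))
"
```

```text
t 7.0 tcp loader mm [-151.3  -50.1  152.1] toolaxes in loader
 [[ 0.025 -0.421  0.907]
 [ 0.021  0.907  0.42 ]
 [-0.999  0.009  0.031]] F [ 0.6 -1.1  0.1] op 0.051
jaw angle in loader deg 114.9 q6 -1.43
to [-152  -51  154] slide [-1.9 -0.5 -1. ]
tub_one 0.94 loader mm [-98.4 -18.9] rad 62.7 medz 0.174
tub_one 0.25 loader mm [ -8.1 -56.4] rad 61.2 medz 0.129
tub_two 0.83 loader mm [-214.2   13.5] rad 49.2 medz 0.164
tub_one 0.94 loader mm [-100.4    2.1] rad 45.3 medz 0.175
tub_two 0.84 loader mm [-193.1   56.7] rad 47.2 medz 0.176
```

View pics/s6.png

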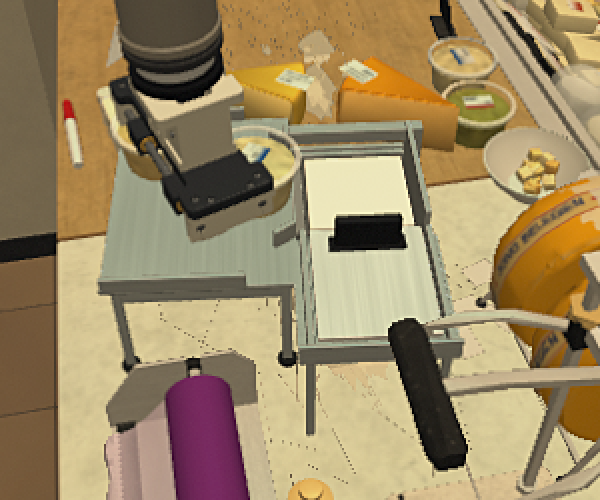

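View pics/t6.png

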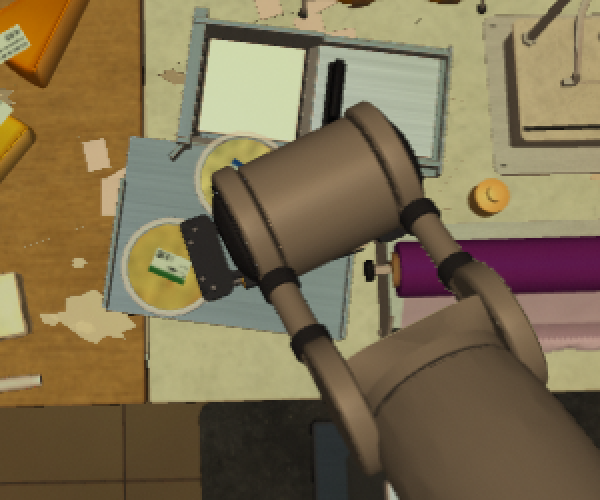

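Call:
send_rows([
  {"hand": 0.1,"slide": [0,8,3],"spin": 0},
  {"hand": 0.1,"slide": [0,9,4],"spin": 0},
  {"hand": 0.1,"slide": [0,8,5],"spin": 0},
  {"hand": 0.1,"slide": [0,0,3],"spin": 0},
  {"hand": 0.1,"slide": [0,-2,5],"spin": 0},
  {"hand": 0.1,"slide": [0,-3,8],"spin": 0},
  {"hand": 0.1,"slide": [0,-2,5],"spin": 0},
  {"hand": 0.1,"slide": [0,0,0],"spin": 0},
])

```text
time: 8.1
tool_pos: [0.4283, 0.2976, 0.1527]
tool_rot: [0.272, 1.54, 0.57]
contact_force: [-0.2, 0.5, 0.4]
opening: 0.0503
```

```bash
python3 -c "
from h import *
go([[-152,-51,154]])
p=vision.read_camera('top'); tubs(p); cv2.imwrite('pics/t7.png',p['pixels'][150:400,220:520].repeat(2,0).repeat(2,1))
"
```

```text
t 8.1 tcp loader mm [-127.3  -15.9  152.7] toolaxes in loader
 [[ 0.023 -0.434  0.901]
 [ 0.02   0.901  0.433]
 [-1.     0.008  0.03 ]] F [-0.2  0.5  0.4] op 0.05
jaw angle in loader deg 115.7 q6 -1.41
to [-152  -51  154] slide [ -2.5 -20.9 -37.4]
tub_two 0.65 loader mm [-194.9   58.8] rad 47.7 medz 0.175
tub_two 0.65 loader mm [-8. -0.] rad 62.0 medz 0.13
```

View pics/t7.png

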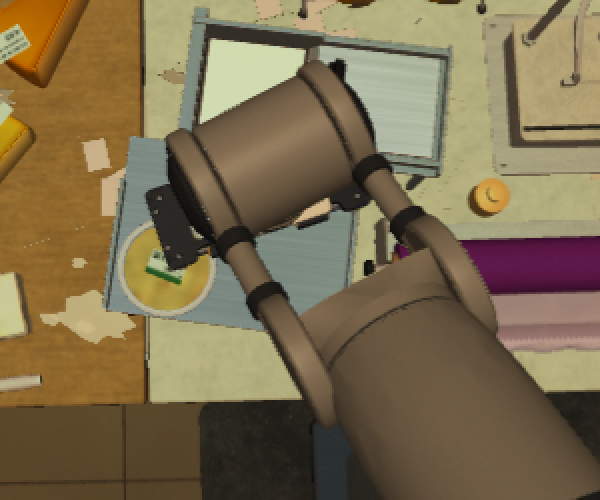

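Call:
send_rows([
  {"hand": 0.1,"slide": [0,4,-9],"spin": 0},
  {"hand": 0.1,"slide": [0,4,-9],"spin": 0.05},
  {"hand": 0.1,"slide": [0,0,0],"spin": 0.14},
  {"hand": 0.1,"slide": [0,0,0],"spin": 0.14},
  {"hand": 0.1,"slide": [0,0,0],"spin": 0.12},
])

```text
time: 8.75
tool_pos: [0.4036, 0.2996, 0.1523]
tool_rot: [0.746, 1.542, 0.579]
contact_force: [0.1, -0.3, 0.1]
opening: 0.0506
```

```bash
python3 -c "
from h import *
go([[-140,0,154]])
p=vision.read_camera('side'); tubs(p); cv2.imwrite('pics/s8.png',p['pixels'][150:400,180:480].repeat(2,0).repeat(2,1))
p=vision.read_camera('top'); tubs(p); cv2.imwrite('pics/t8.png',p['pixels'][150:400,220:520].repeat(2,0).repeat(2,1))
"
```

```text
t 8.75 tcp loader mm [-152.   -17.6  152.3] toolaxes in loader
 [[ 0.022  0.017  1.   ]
 [ 0.019  1.    -0.017]
 [-1.     0.02   0.021]] F [ 0.1 -0.3  0.1] op 0.051
jaw angle in loader deg 89.0 q6 -0.92
to [-140    0  154] slide [-1.1 17.8 11.7]
tub_one 0.91 loader mm [-73.8 -21.1] rad 60.2 medz 0.174
tub_two 0.8 loader mm [-222.4   36.8] rad 48.8 medz 0.174
tub_one 0.85 loader mm [-65.7  18. ] rad 39.6 medz 0.176
tub_two 0.69 loader mm [-196.7   60.7] rad 46.3 medz 0.176
tub_two 0.29 loader mm [-94.3 -37.3] rad 209.3 medz 0.133
```

View pics/s8.png

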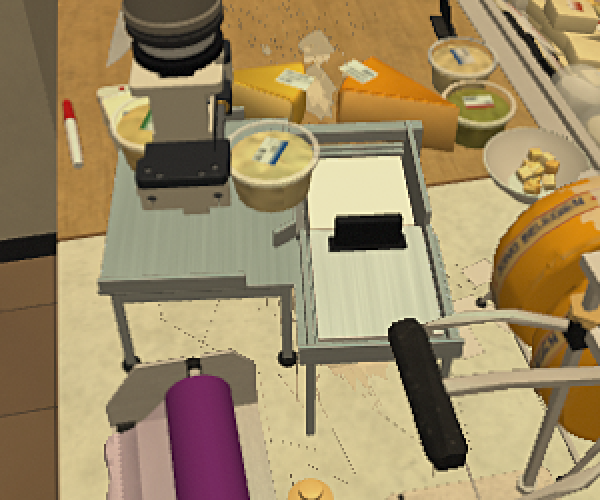

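View pics/t8.png

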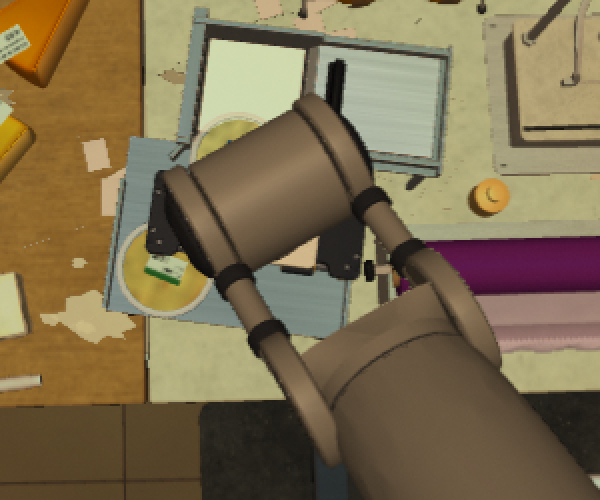

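```bash
cat >> h.py <<'E'
from scipy.optimize import least_squares
def lid(p,t,zt=.181,tol=.005,idx=0):
    """fit known-radius disc to lid-height mask points (side cam; lid face visible)"""
    c=cloud(p); r=vision.cut_out(p,t)
    if not r: print(t,"none"); return
    m=r[idx]["mask"]; q=c[m]; q=q[abs(q[:,2]-zt)<tol]
    l=np.array([W2L(a) for a in q])[:,:2]*1000
    h=cv2.convexHull(l.astype(np.float32))[:,0]
    (x,y),R=cv2.minEnclosingCircle(h); med=(l.max(0)+l.min(0))/2
    print(t,round(r[idx]["conf"],2),"lid n",len(l),"minenc",round(x,1),round(y,1),"R",round(R,1),"bbox mid",med.round(1),"ext",np.ptp(l,axis=0).round(1),"z",(np.median(q[:,2])*1000).round(1))
E
python3 -c "
from h import *
p=vision.read_camera('side'); lid(p,'tub_one',.178,.006); lid(p,'tub_two',.178,.006)
p=vision.read_camera('top'); lid(p,'tub_one',.178,.006);lid(p,'tub_two',.178,.006)
"
```

```text
tub_one 0.72 lid n 995 minenc -83.4 4.2 R 48.8 bbox mid [-80.8   2.6] ext [85.6 94.3] z 177.3
tub_two 0.64 lid n 333 minenc -214.3 55.1 R 43.7 bbox mid [-220.5   55.1] ext [44.2 84.8] z 178.5
tub_one 0.63 lid n 293 minenc -64.3 20.1 R 38.9 bbox mid [-62.9  20. ] ext [51.7 62. ] z 176.0Traceback (most recent call last):
  File "<string>", line 4, in <module>
    p=vision.read_camera('top'); lid(p,'tub_one',.178,.006);lid(p,'tub_two',.178,.006)
                                                            ~~~^^^^^^^^^^^^^^^^^^^^^^^
  File "h.py", line 44, in lid
    l=np.array([W2L(a) for a in q])[:,:2]*1000
      ~~~~~~~~~~~~~~~~~~~~~~~~~~~~~^^^^^^
IndexError: too many indices for array: array is 1-dimensional, but 2 were indexed
```

Call:
send_rows([
  {"hand": 0.1,"slide": [0,8,2],"spin": 0},
  {"hand": 0.1,"slide": [0,8,5],"spin": -0.01},
  {"hand": 0.1,"slide": [0,4,6],"spin": -0.01},
  {"hand": 0.1,"slide": [0,0,0],"spin": 0},
])

```text
time: 9.75
tool_pos: [0.4225, 0.3192, 0.153]
tool_rot: [0.711, 1.541, 0.572]
contact_force: [-0.5, 0.1, -0.3]
opening: 0.0509
```

```bash
python3 -c "
from h import *
go([[-135,0,150],[-50,0,150]])
p=vision.read_camera('side'); lid(p,'tub_one',.178,.006);cv2.imwrite('pics/s9.png',p['pixels'][150:400,180:480].repeat(2,0).repeat(2,1))
"
```

```text
t 9.75 tcp loader mm [-136.2    4.6  153. ] toolaxes in loader
 [[ 0.023 -0.012  1.   ]
 [ 0.02   1.     0.011]
 [-1.     0.02   0.023]] F [-0.5  0.1 -0.3] op 0.051
jaw angle in loader deg 90.7 q6 -0.93
to [-135    0  150] slide [ 3.  -4.7  1. ]
to [-50   0 150] slide [ 4.9 -5.7 86. ]
tub_one 0.67 lid n 796 minenc -84.4 3.7 R 48.0 bbox mid [-71.    3.5] ext [64.7 94.9] z 177.9
```

View pics/s9.png

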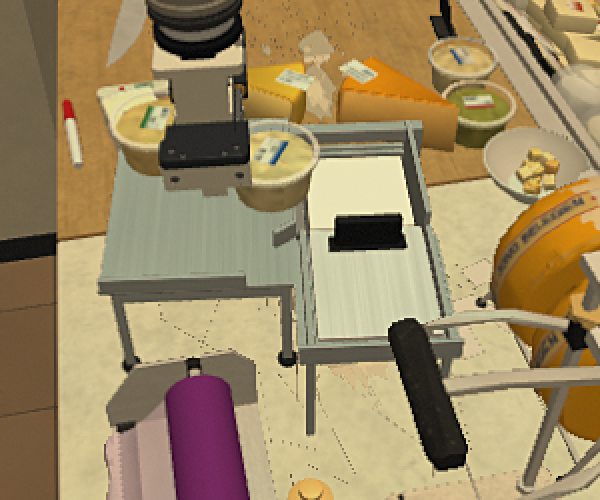

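Call:
send_rows([
  {"hand": 0.1,"slide": [1,-3,8],"spin": 0.01},
  {"hand": 0.1,"slide": [1,-2,18],"spin": 0},
  {"hand": 0.1,"slide": [1,0,25],"spin": 0},
  {"hand": 0.1,"slide": [1,0,23],"spin": 0},
  {"hand": 0.1,"slide": [1,0,10],"spin": 0},
  {"hand": 0.1,"slide": [0,0,2],"spin": 0},
])

```text
time: 10.45
tool_pos: [0.5082, 0.2984, 0.1486]
tool_rot: [0.759, 1.545, 0.607]
contact_force: [-1.1, 0.6, -0.2]
opening: 0.0508
```

```bash
python3 -c "
from h import *
go([[-50,0,150]])
p=vision.read_camera('side'); lid(p,'tub_one',.165,.02);cv2.imwrite('pics/s10.png',p['pixels'][150:400,180:480].repeat(2,0).repeat(2,1))
"
```

```text
t 10.45 tcp loader mm [-48.3  -3.2 148.6] toolaxes in loader
 [[ 0.019  0.001  1.   ]
 [ 0.018  1.    -0.002]
 [-1.     0.018  0.019]] F [-1.1  0.6 -0.2] op 0.051
jaw angle in loader deg 89.9 q6 -1.02
to [-50   0 150] slide [-1.4  3.2 -1.7]
tub_one 0.7 lid n 725 minenc 0.1 -8.0 R 45.9 bbox mid [  4.9 -10.4] ext [78.3 83.8] z 163.5
```

View pics/s10.png

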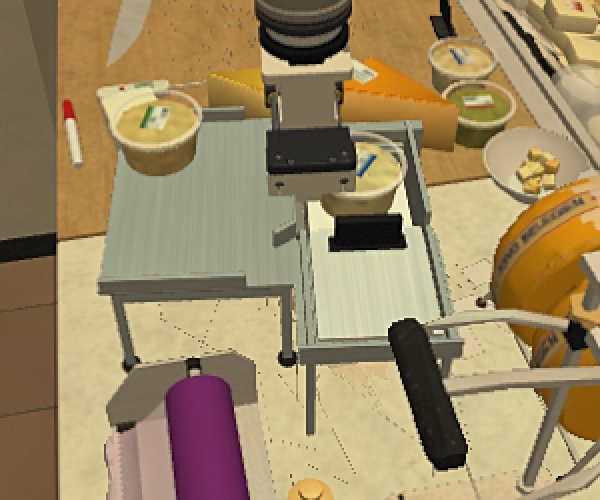

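Call:
send_rows([
  {"hand": 0.1,"slide": [0,2,-5],"spin": 0},
  {"hand": 0.1,"slide": [0,0,0],"spin": 0},
  {"hand": 0.1,"slide": [0,0,0],"spin": 0},
])

```text
time: 10.85
tool_pos: [0.5, 0.3022, 0.149]
tool_rot: [0.78, 1.546, 0.631]
contact_force: [1.0, 0.6, 0.0]
opening: 0.0503
```

```bash
python3 -c "
from h import *
go([[-50,0,150]])
p=vision.read_camera('side'); lid(p,'tub_one',.15,.02);cv2.imwrite('pics/s11.png',p['pixels'][150:400,180:480].repeat(2,0).repeat(2,1))
"
```

```text
t 10.85 tcp loader mm [-57.   -0.6 149. ] toolaxes in loader
 [[ 0.017 -0.001  1.   ]
 [ 0.017  1.     0.001]
 [-1.     0.017  0.017]] F [1.  0.6 0. ] op 0.05
jaw angle in loader deg 90.1 q6 -1.01
to [-50   0 150] slide [-0.9  0.6  7. ]
tub_one 0.95 lid n 982 minenc 3.4 5.7 R 59.2 bbox mid [2.2 5.7] ext [ 83.2 117.1] z 153.2
```

View pics/s11.png

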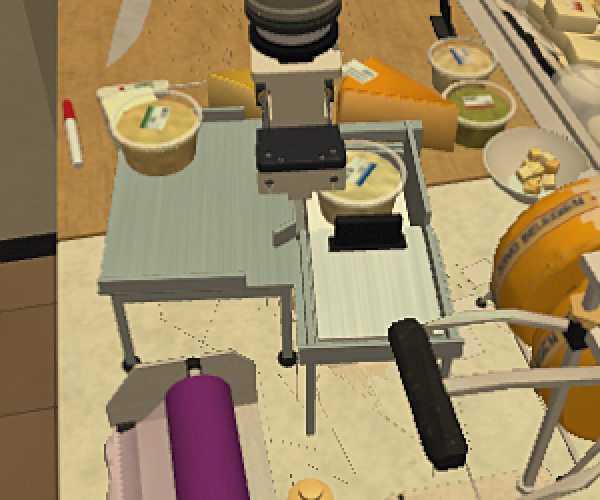

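Call:
send_rows([
  {"hand": 0.1,"slide": [0,0,-12],"spin": 0},
  {"hand": 0.1,"slide": [-30,0,-15],"spin": 0},
  {"hand": 0.1,"slide": [-38,5,-20],"spin": 0},
  {"hand": 0.1,"slide": [0,20,-40],"spin": 0},
  {"hand": 0.1,"slide": [0,20,-40],"spin": 0},
  {"hand": 0.1,"slide": [0,20,-40],"spin": 0.13},
  {"hand": 0.1,"slide": [0,20,0],"spin": 0.13},
  {"hand": 0.1,"slide": [0,0,0],"spin": 0.13},
])

```text
time: 11.75
tool_pos: [0.3373, 0.4125, 0.2186]
tool_rot: [1.292, 1.546, 0.739]
contact_force: [0.8, -0.0, 0.4]
opening: 0.0502
```

```bash
python3 -c "
from h import *
go([[-250,90,215]])
p=vision.read_camera('side'); lid(p,'tub_one',.12,.02);lid(p,'tub_two',.178,.006);cv2.imwrite('pics/s12.png',p['pixels'][150:400,180:480].repeat(2,0).repeat(2,1))
p=vision.read_camera('top'); tubs(p); lid(p,'tub_one',.12,.03)
"
```

```text
t 11.75 tcp loader mm [-234.4   84.1  218.6] toolaxes in loader
 [[ 0.015  0.392  0.92 ]
 [ 0.019  0.92  -0.392]
 [-1.     0.024  0.007]] F [ 0.8 -0.   0.4] op 0.05
jaw angle in loader deg 66.9 q6 -0.28
to [-250   90  215] slide [  3.4  -0.7 -16.7]
tub_one 0.95 lid n 747 minenc 3.3 7.7 R 60.5 bbox mid [1.1 6.6] ext [ 86.1 100.5] z 134.2
tub_two 0.72 lid n 842 minenc -198.8 62.1 R 48.7 bbox mid [-197.7   60. ] ext [92.4 92.4] z 177.9
tub_one 0.92 loader mm [-11.9  -4.5] rad 46.2 medz 0.135
tub_two 0.46 loader mm [-21.9  -0.8] rad 61.4 medz 0.09
tub_one 0.92 lid n 1592 minenc 5.3 -1.6 R 53.5 bbox mid [ 4.3 -4.2] ext [103.8  94.9] z 134.8
```

View pics/s12.png

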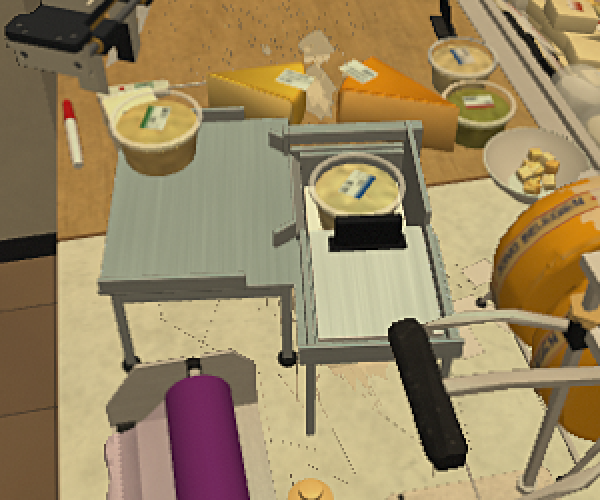

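Call:
send_rows([
  {"hand": 0.1,"slide": [0,0,-15],"spin": 0.11},
  {"hand": 0.1,"slide": [0,0,0],"spin": 0},
  {"hand": 0.1,"slide": [0,0,0],"spin": 0},
])

```text
time: 12.4
tool_pos: [0.3273, 0.4167, 0.218]
tool_rot: [1.349, 1.548, 0.691]
contact_force: [0.4, -0.2, 0.2]
opening: 0.05
```

```bash
python3 -c "
from h import *
go([[-248,89,153]])
p=vision.read_camera('top'); tubs(p); lid(p,'tub_one',.12,.03)
"
```

```text
t 12.4 tcp loader mm [-244.9   86.7  218. ] toolaxes in loader
 [[ 0.015  0.487  0.874]
 [ 0.017  0.873 -0.487]
 [-1.     0.022  0.005]] F [ 0.4 -0.2  0.2] op 0.05
jaw angle in loader deg 60.9 q6 -0.15
to [-248   89  153] slide [64.9 -1.  -4.1]
tub_one 0.97 loader mm [-12.5  -5.5] rad 46.1 medz 0.129
tub_two 0.57 loader mm [-173.1   39.6] rad 30.2 medz 0.178
tub_two 0.48 loader mm [-70.2 -57.5] rad 179.5 medz 0.132
tub_one 0.97 lid n 1562 minenc 4.8 -2.1 R 53.5 bbox mid [ 3.4 -3.9] ext [103.5  93.2] z 129.3
```

Call:
send_rows([
  {"hand": 0.1,"slide": [20,-1,-5],"spin": 0},
  {"hand": 0.1,"slide": [22,0,0],"spin": 0},
  {"hand": 0.1,"slide": [18,0,0],"spin": 0},
  {"hand": 0.1,"slide": [3,0,0],"spin": 0},
  {"hand": 0.1,"slide": [0,0,0],"spin": 0},
])

```text
time: 13.1
tool_pos: [0.3258, 0.42, 0.1542]
tool_rot: [1.353, 1.545, 0.695]
contact_force: [-0.1, 0.4, 0.6]
opening: 0.0506
```

```bash
python3 -c "
from h import *
go([[-248,89,153],[-135,25,153]])
p=vision.read_camera('side'); lid(p,'tub_one',.12,.02);lid(p,'tub_two',.178,.006);cv2.imwrite('pics/s13.png',p['pixels'][150:400,180:480].repeat(2,0).repeat(2,1))
"
```

```text
t 13.1 tcp loader mm [-246.8   89.8  154.2] toolaxes in loader
 [[ 0.017  0.486  0.874]
 [ 0.019  0.874 -0.486]
 [-1.     0.025  0.006]] F [-0.1  0.4  0.6] op 0.051
jaw angle in loader deg 60.9 q6 -0.14
to [-248   89  153] slide [ 1.2 -1.3 -0.6]
to [-135   25  153] slide [  1.9  -2.3 129.2]
tub_one 0.86 lid n 897 minenc -1.3 -5.8 R 47.5 bbox mid [-1.6 -2.7] ext [93.1 82. ] z 122.9
tub_two 0.64 lid n 869 minenc -197.4 63.1 R 48.4 bbox mid [-198.   63.] ext [92.7 95.4] z 178.5
```

View pics/s13.png

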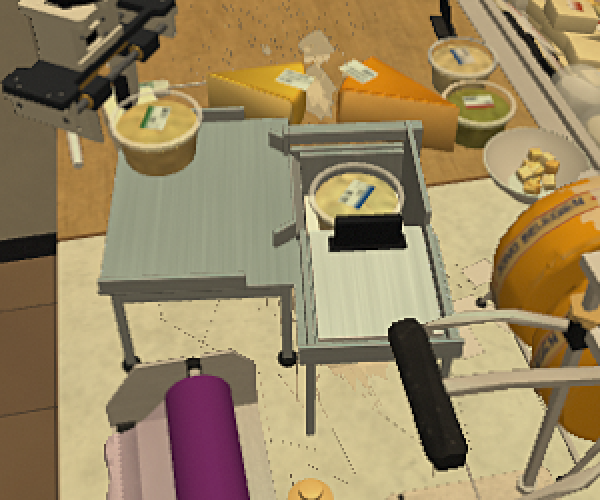

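Call:
send_rows([
  {"hand": 0.1,"slide": [0,-1,10],"spin": 0},
  {"hand": 0.1,"slide": [1,0,14],"spin": 0},
  {"hand": 0.1,"slide": [1,0,18],"spin": 0},
  {"hand": 0.1,"slide": [0,-1,18],"spin": 0},
  {"hand": 0.1,"slide": [0,0,18],"spin": 0},
  {"hand": 0.1,"slide": [0,0,18],"spin": 0},
  {"hand": 0.1,"slide": [0,0,13],"spin": 0},
  {"hand": 0.1,"slide": [0,0,7],"spin": 0},
])

```text
time: 14.05
tool_pos: [0.425, 0.3425, 0.1578]
tool_rot: [1.364, 1.536, 0.706]
contact_force: [-1.7, -0.0, 0.8]
opening: 0.0506
```

```bash
python3 -c "
from h import *
go([[-248,89,153],[-135,25,153]])
p=vision.read_camera('side'); lid(p,'tub_one',.12,.02);lid(p,'tub_two',.178,.006);cv2.imwrite('pics/s14.png',p['pixels'][150:400,180:480].repeat(2,0).repeat(2,1))
"
```

```text
t 14.05 tcp loader mm [-137.2   28.   157.8] toolaxes in loader
 [[ 0.023  0.486  0.874]
 [ 0.026  0.874 -0.486]
 [-0.999  0.034  0.007]] F [-1.7 -0.   0.8] op 0.051
jaw angle in loader deg 60.9 q6 -0.38
to [-248   89  153] slide [   3.8   -0.6 -126.5]
to [-135   25  153] slide [ 4.7 -1.7  3.4]
tub_one 0.95 lid n 814 minenc -1.6 -5.6 R 46.7 bbox mid [-1.7 -1.8] ext [92.8 81.6] z 118.4
tub_two 0.66 lid n 978 minenc -96.6 2.7 R 48.0 bbox mid [-94.5   2.4] ext [85.7 94.2] z 178.0
```

View pics/s14.png

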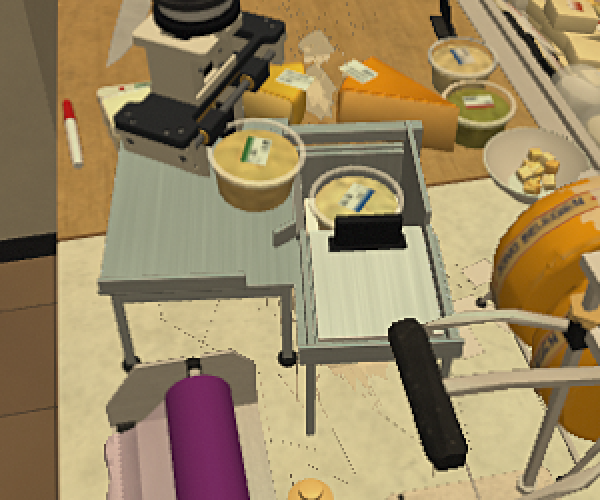

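Call:
send_rows([
  {"hand": 0.1,"slide": [2,0,-15],"spin": 0},
  {"hand": 0.1,"slide": [2,0,-25],"spin": 0},
  {"hand": 0.1,"slide": [0,0,0],"spin": -0.14},
  {"hand": 0.1,"slide": [0,0,0],"spin": -0.14},
  {"hand": 0.1,"slide": [0,0,0],"spin": -0.14},
  {"hand": 0.1,"slide": [0,0,0],"spin": -0.09},
  {"hand": 0.1,"slide": [0,0,0],"spin": 0},
])

```text
time: 14.9
tool_pos: [0.3828, 0.3751, 0.1524]
tool_rot: [0.86, 1.536, 0.74]
contact_force: [-0.0, 0.1, -1.1]
opening: 0.0506
```

```bash
python3 -c "
from h import *
go([[-155,0,150]])
p=vision.read_camera('side'); lid(p,'tub_two',.178,.006)
"
```

```text
t 14.9 tcp loader mm [-183.9   53.9  152.4] toolaxes in loader
 [[ 0.022 -0.031  0.999]
 [ 0.027  0.999  0.03 ]
 [-0.999  0.026  0.023]] F [-0.   0.1 -1.1] op 0.051
jaw angle in loader deg 91.8 q6 -0.82
to [-155    0  150] slide [  1.6 -54.8  27.2]
tub_two 0.62 lid n 964 minenc -102.3 4.6 R 48.3 bbox mid [-102.     4.4] ext [89.2 94.9] z 178.3
```

Call:
send_rows([
  {"hand": 0.1,"slide": [0,-18,2],"spin": 0.015},
  {"hand": 0.1,"slide": [0,-18,4],"spin": 0.01},
  {"hand": 0.1,"slide": [0,-15,6],"spin": 0},
  {"hand": 0.1,"slide": [0,-2,6],"spin": 0},
  {"hand": 0.1,"slide": [0,0,0],"spin": 0},
])

```text
time: 15.5
tool_pos: [0.393, 0.3184, 0.1515]
tool_rot: [0.898, 1.535, 0.742]
contact_force: [0.0, 0.3, -0.1]
opening: 0.0506
```

```bash
python3 -c "
from h import *
go([[-155,0,150]])
p=vision.read_camera('side'); lid(p,'tub_two',.178,.006);lid(p,'tub_one',.12,.02);cv2.imwrite('pics/s15.png',p['pixels'][150:400,180:480].repeat(2,0).repeat(2,1))
"
```

```text
t 15.5 tcp loader mm [-165.3   -0.6  151.5] toolaxes in loader
 [[ 0.023  0.006  1.   ]
 [ 0.028  1.    -0.006]
 [-0.999  0.028  0.023]] F [ 0.   0.3 -0.1] op 0.051
jaw angle in loader deg 89.7 q6 -0.89
to [-155    0  150] slide [ 1.7  0.7 10.2]
tub_two 0.72 lid n 824 minenc -103.1 3.8 R 47.8 bbox mid [-95.7   3.8] ext [77.8 95.5] z 176.9
tub_one 0.9 lid n 834 minenc -2.1 -3.7 R 47.5 bbox mid [-1.8  0.1] ext [93.3 84. ] z 115.7
```

View pics/s15.png

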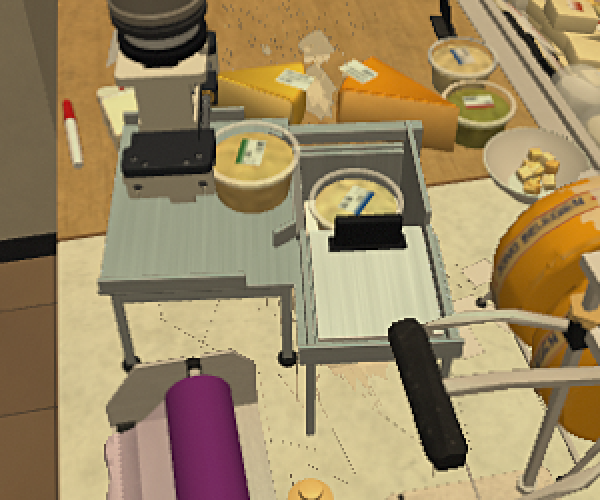

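Call:
send_rows([
  {"hand": 0.1,"slide": [1,0,12],"spin": 0},
  {"hand": 0.1,"slide": [1,0,14],"spin": 0},
  {"hand": 0.1,"slide": [1,0,20],"spin": 0},
  {"hand": 0.1,"slide": [1,0,25],"spin": 0},
  {"hand": 0.1,"slide": [1,0,25],"spin": 0},
  {"hand": 0.1,"slide": [1,0,16],"spin": 0},
  {"hand": 0.1,"slide": [0,0,4],"spin": 0},
])

```text
time: 16.35
tool_pos: [0.5159, 0.3018, 0.1464]
tool_rot: [0.897, 1.535, 0.746]
contact_force: [-0.1, 0.2, 0.1]
opening: 0.0505
```

```bash
python3 -c "
from h import *
go([[-47,0,150]])
p=vision.read_camera('side'); lid(p,'tub_two',.16,.02);lid(p,'tub_one',.12,.02);cv2.imwrite('pics/s16.png',p['pixels'][150:400,180:480].repeat(2,0).repeat(2,1))
"
```

```text
t 16.35 tcp loader mm [-41.2   1.4 146.4] toolaxes in loader
 [[ 0.023  0.001  1.   ]
 [ 0.028  1.    -0.002]
 [-0.999  0.028  0.023]] F [-0.1  0.2  0.1] op 0.051
jaw angle in loader deg 89.9 q6 -1.03
to [-47   0 150] slide [-3.8 -1.3 -5.7]
tub_two 0.92 lid n 783 minenc 5.5 -22.8 R 67.8 bbox mid [ 11.4 -18.6] ext [ 84.6 126. ] z 153.3
tub_one 0.74 lid n 76 minenc -33.4 -8.0 R 24.1 bbox mid [-36.6  -8. ] ext [23.6 47.8] z 105.9
```

View pics/s16.png

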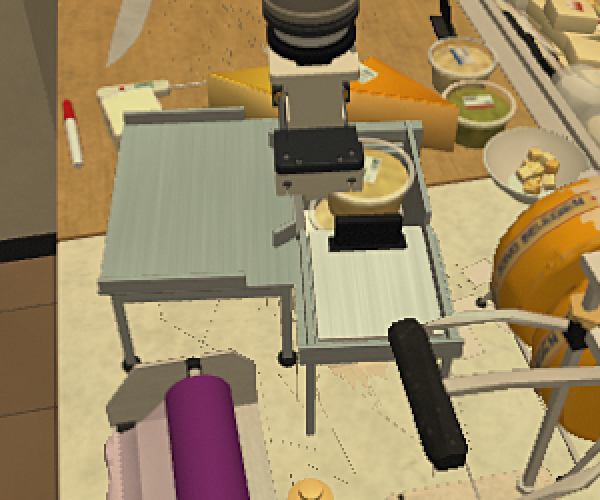

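Call:
send_rows([
  {"hand": 0.1,"slide": [0,0,-10],"spin": 0},
  {"hand": 0.1,"slide": [0,0,-8],"spin": 0},
  {"hand": 0.1,"slide": [0,0,0],"spin": 0},
])

```text
time: 16.8
tool_pos: [0.4918, 0.3058, 0.1462]
tool_rot: [0.952, 1.537, 0.803]
contact_force: [-0.3, -0.0, 0.3]
opening: 0.0505
```

```bash
python3 -c "
from h import *
go([[-47,0,150]])
p=vision.read_camera('side'); lid(p,'tub_two',.14,.02);lid(p,'tub_one',.12,.02);cv2.imwrite('pics/s17.png',p['pixels'][240:400,280:480].repeat(4,0).repeat(4,1)[:600,:800])
"
```

```text
t 16.8 tcp loader mm [-65.6   1.7 146.2] toolaxes in loader
 [[ 0.02  -0.001  1.   ]
 [ 0.027  1.     0.001]
 [-0.999  0.027  0.02 ]] F [-0.3 -0.   0.3] op 0.051
jaw angle in loader deg 90.1 q6 -1.01
to [-47   0 150] slide [-3.5 -1.6 18.7]
tub_two 0.82 lid n 1011 minenc 7.1 -0.9 R 48.4 bbox mid [8.2 0.8] ext [91.3 91. ] z 134.4Traceback (most recent call last):
  File "<string>", line 4, in <module>
    p=vision.read_camera('side'); lid(p,'tub_two',.14,.02);lid(p,'tub_one',.12,.02);cv2.imwrite('pics/s17.png',p['pixels'][240:400,280:480].repeat(4,0).repeat(4,1)[:600,:800])
                                                           ~~~^^^^^^^^^^^^^^^^^^^^^
  File "h.py", line 44, in lid
    l=np.array([W2L(a) for a in q])[:,:2]*1000
      ~~~~~~~~~~~~~~~~~~~~~~~~~~~~~^^^^^^
IndexError: too many indices for array: array is 1-dimensional, but 2 were indexed
```

Call:
send_rows([
  {"hand": 0.1,"slide": [-20,0,-10],"spin": 0},
  {"hand": 0.1,"slide": [-35,0,0],"spin": 0},
  {"hand": -1,"slide": [-20,0,0],"spin": 0},
  {"hand": -1,"slide": [0,-40,20],"spin": 0},
  {"hand": -1,"slide": [0,-40,30],"spin": 0},
  {"hand": -1,"slide": [0,-30,25],"spin": 0},
  {"hand": -1,"slide": [0,-5,5],"spin": 0},
  {"hand": -1,"slide": [0,0,0],"spin": 0},
])

```text
time: 17.75
tool_pos: [0.546, 0.1772, 0.224]
tool_rot: [0.854, 1.532, 0.709]
contact_force: [-0.1, 0.3, -0.6]
opening: 0.0075
```

```bash
python3 -c "
from h import *
go([[0,-115,155]])
p=vision.read_camera('side'); lid(p,'tub_two',.12,.02);cv2.imwrite('pics/s17.png',p['pixels'][180:400,260:500].repeat(3,0).repeat(3,1)[:600,:800])
r=vision.cut_out(p,'cover_tab')
c=cloud(p)
for a in r[:1]:
  q=c[a['mask']]; px=p['pixels'][a['mask']]; d=(px.max(1)<60)&(q[:,2]>.15); l=(q[d]-O)@RL; print(a['conf'],d.sum(),np.percentile(l,[2,50,98],axis=0)*1000)
"
```

```text
t 17.75 tcp loader mm [   7.2 -117.4  224. ] toolaxes in loader
 [[ 0.025 -0.005  1.   ]
 [ 0.029  1.     0.004]
 [-0.999  0.029  0.025]] F [-0.1  0.3 -0.6] op 0.007
jaw angle in loader deg 90.3 q6 -1.26
to [   0 -115  155] slide [68.9  0.4 -8.9]
tub_two 0.75 lid n 306 minenc -26.2 9.9 R 44.6 bbox mid [-22.3   9.9] ext [35.6 89.2] z 116.9
0.64 230 [[ -30.14341027 -306.57184281  150.30872419]
 [ -12.22818776  -87.48587299  158.18761296]
 [  27.11339659  -82.25968773  311.37397694]]
```

View pics/s17.png

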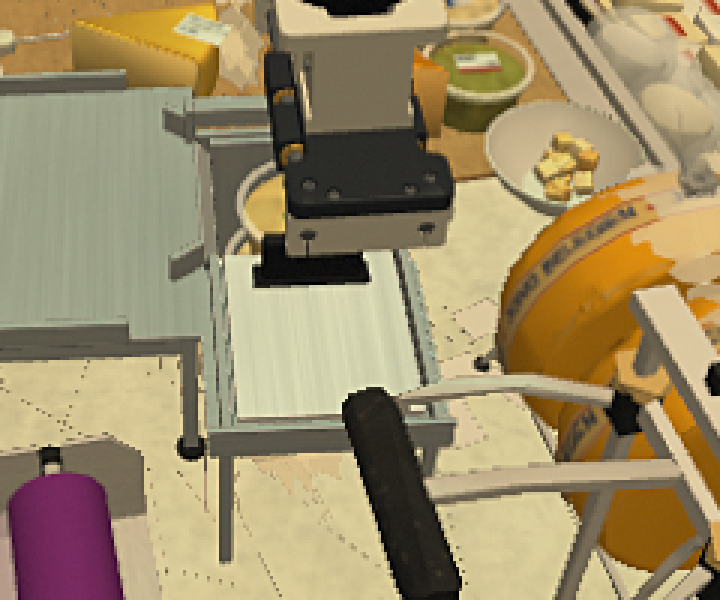

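```bash
python3 -c "
from h import *
p=vision.read_camera('side'); c=cloud(p)
for v,u in [(313,382),(320,385),(340,392),(360,400),(378,408),(312,400),(308,420),(344,430)]: print((u,v),((c[v,u]-O)@RL*1000).round(0),p['pixels'][v,u])
p=vision.read_camera('top'); tubs(p); cv2.imwrite('pics/t18.png',p['pixels'][120:370,260:560].repeat(2,0).repeat(2,1))
"
```

```text
(382, 313) [ -12. -313.  315.] [33 39 43]
(385, 320) [ -10. -323.  315.] [31 38 41]
(392, 340) [  -6. -351.  315.] [31 35 37]
(400, 360) [  -2. -377.  316.] [29 37 39]
(408, 378) [   4. -396.  312.] [16 20 20]
(400, 312) [  18. -286.  280.] [ 88 110 123]
(420, 308) [  43. -285.  285.] [156 194 202]
(430, 344) [  39. -350.  302.] [72 87 99]
tub_one 0.89 loader mm [-33.8  -7.5] rad 41.3 medz 0.067
tub_two 0.6 loader mm [-51.3  30.7] rad 16.4 medz 0.022
tub_two 0.58 loader mm [-8. -0.] rad 45.1 medz 0.118
```

View pics/t18.png

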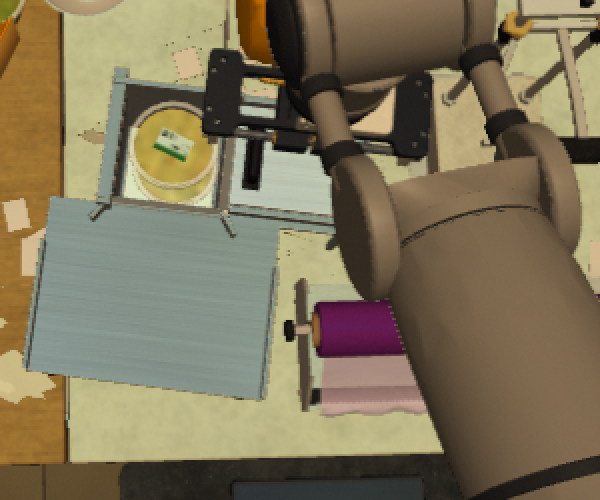

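Call:
send_rows([
  {"hand": -1,"slide": [0,-3,-7],"spin": 0},
  {"hand": -1,"slide": [20,0,0],"spin": 0},
  {"hand": -1,"slide": [25,0,0],"spin": 0},
  {"hand": -1,"slide": [18,0,0],"spin": 0},
  {"hand": -1,"slide": [0,0,0],"spin": 0},
  {"hand": -1,"slide": [0,0,0],"spin": 0},
  {"hand": -1,"slide": [0,0,0],"spin": 0},
  {"hand": -1,"slide": [0,0,0],"spin": 0},
])

```text
time: 18.9
tool_pos: [0.5366, 0.1817, 0.1625]
tool_rot: [0.811, 1.528, 0.675]
contact_force: [0.1, 0.4, 0.3]
opening: 0.0003
```

Call:
send_rows([
  {"hand": -1,"slide": [0,0,0],"spin": 0},
  {"hand": -1,"slide": [0,0,0],"spin": 0},
  {"hand": -1,"slide": [0,0,0],"spin": 0},
  {"hand": -1,"slide": [0,0,0],"spin": 0},
  {"hand": -1,"slide": [0,0,0],"spin": 0},
  {"hand": -1,"slide": [0,0,0],"spin": 0},
  {"hand": -1,"slide": [0,0,0],"spin": 0},
  {"hand": -1,"slide": [0,0,0],"spin": 0},
])

```text
time: 19.7
tool_pos: [0.5375, 0.1818, 0.1646]
tool_rot: [0.774, 1.525, 0.637]
contact_force: [0.3, 0.3, -0.7]
opening: 0.0007
```

```bash
python3 -c "
from h import *
go([[0,-115,155]])
p=vision.read_camera('top'); tubs(p); cv2.imwrite('pics/t19.png',p['pixels'][140:260,280:440].repeat(5,0).repeat(5,1)[:600,:800]); c=cloud(p)
r=vision.cut_out(p,'tub_two')
for a in r: print(a['conf'],a['uv'],np.percentile(c[a['mask']][:,2],[2,20,50,80,98]).round(4))
p=vision.read_camera('side');cv2.imwrite('pics/s19.png',p['pixels'][180:400,260:500].repeat(3,0).repeat(3,1)[:600,:800])
"
```

```text
t 19.7 tcp loader mm [  -2.  -114.   164.6] toolaxes in loader
 [[ 0.032 -0.014  0.999]
 [ 0.032  0.999  0.013]
 [-0.999  0.032  0.033]] F [ 0.3  0.3 -0.7] op 0.001
jaw angle in loader deg 90.8 q6 -1.26
to [   0 -115  155] slide [ 9.6 -1.3  1.6]
tub_one 0.71 loader mm [-38.9  -6.1] rad 39.2 medz 0.067
tub_two 0.95 loader mm [-8.1 -0.9] rad 45.4 medz 0.118
tub_two 0.27 loader mm [-32.8  -6.3] rad 42.0 medz 0.067
0.95 [344.7, 194.8] [0.0877 0.1139 0.1179 0.123  0.1265]
0.27 [350.0, 216.3] [0.06   0.0629 0.0672 0.0727 0.1193]
```

View pics/t19.png

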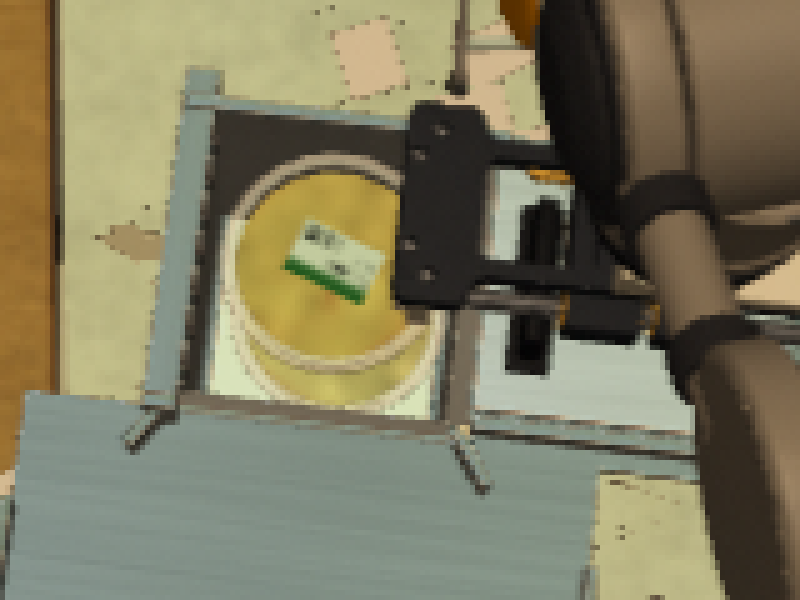

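View pics/s19.png

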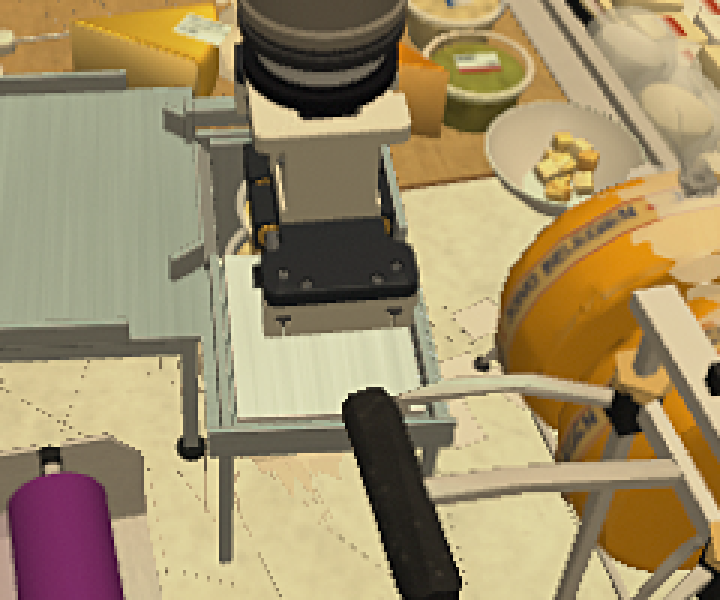

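```bash
python3 -c "
from h import *
p=vision.read_camera('top')
print((np.array([W2L(a) for a in pts(p,[[344,213.8],[346,171],[325,196]],.123)])*1000).round(1))
print((np.array([W2L(a) for a in pts(p,[[344,221]],.073)])*1000).round(1))
"
```

```text
[[-39.1  -1.  123. ]
 [ 52.2   5.5 123. ]
 [ -6.3  42.4 123. ]]
[[-43.6  -2.2  73. ]]
```

Call:
send_rows([
  {"hand": -1,"slide": [9,0,2],"spin": 0},
  {"hand": -1,"slide": [3,5,0],"spin": 0},
  {"hand": -1,"slide": [1,8,0],"spin": 0},
  {"hand": -1,"slide": [1,14,0],"spin": 0},
  {"hand": -1,"slide": [1,15,0],"spin": 0},
  {"hand": -1,"slide": [1,15,0],"spin": 0},
  {"hand": -1,"slide": [1,15,0],"spin": 0},
  {"hand": -1,"slide": [1,10,0],"spin": 0},
])

```text
time: 20.8
tool_pos: [0.5528, 0.2697, 0.1483]
tool_rot: [0.747, 1.525, 0.61]
contact_force: [-0.8, -1.7, 0.8]
opening: 0.0005
```

```bash
python3 -c "
from h import *
go([[0,24,158]])
p=vision.read_camera('side');cv2.imwrite('pics/s20.png',p['pixels'][180:400,260:500].repeat(3,0).repeat(3,1)[:600,:800])
"
```

```text
t 20.8 tcp loader mm [  0.  -24.8 148.3] toolaxes in loader
 [[ 0.033 -0.013  0.999]
 [ 0.032  0.999  0.012]
 [-0.999  0.031  0.034]] F [-0.8 -1.7  0.8] op 0.001
jaw angle in loader deg 90.8 q6 -1.12
to [  0  24 158] slide [-8.2 49.1  0.9]
```

View pics/s20.png

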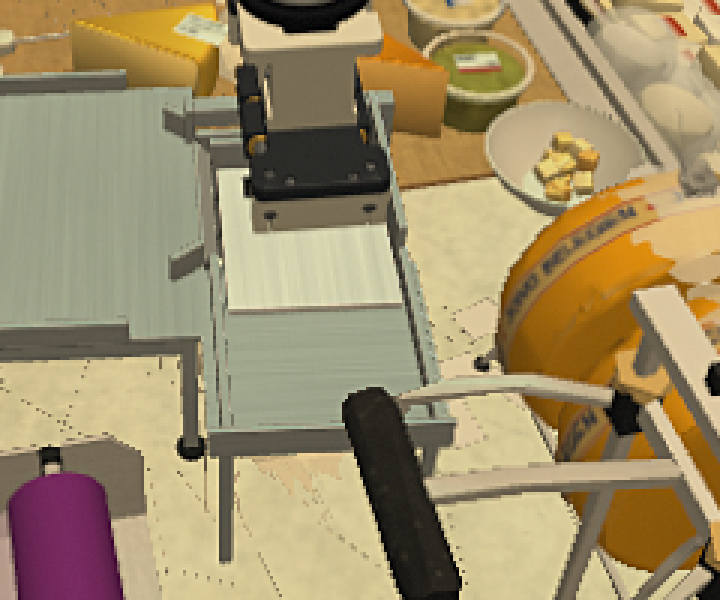

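Call:
send_rows([
  {"hand": -1,"slide": [-4,10,0],"spin": 0},
  {"hand": -1,"slide": [-1,13,0],"spin": 0},
  {"hand": -1,"slide": [0,11,0],"spin": 0},
  {"hand": -1,"slide": [0,6,0],"spin": 0},
  {"hand": -1,"slide": [0,4,0],"spin": 0},
])

```text
time: 21.35
tool_pos: [0.558, 0.3157, 0.1538]
tool_rot: [0.69, 1.531, 0.554]
contact_force: [-4.1, -21.8, 7.2]
opening: 0.0004
```

```bash
python3 -c "
from h import *
go([[0,24,158]])
p=vision.read_camera('side');cv2.imwrite('pics/s21.png',p['pixels'][180:400,260:500].repeat(3,0).repeat(3,1)[:600,:800])
c=cloud(p)
px=p['pixels']
for v in range(240,300,4): print(v,((c[v,360]-O)@RL*1000).round(0),px[v,360])
"
```

```text
t 21.35 tcp loader mm [ -1.8  21.4 153.8] toolaxes in loader
 [[ 0.031 -0.015  0.999]
 [ 0.026  1.     0.014]
 [-0.999  0.026  0.031]] F [ -4.1 -21.8   7.2] op 0.0
jaw angle in loader deg 90.8 q6 -1.05
to [  0  24 158] slide [-4.   2.7  1.9]
240 [  3.   0. 141.] [171 207 209]
244 [  2. -11. 141.] [171 205 207]
248 [  0. -24. 142.] [169 206 207]
252 [ -0. -32. 140.] [169 205 205]
256 [ -2. -43. 140.] [170 206 208]
260 [ -3. -54. 141.] [168 203 205]
264 [ -3. -60. 136.] [ 97 114 125]
268 [ -3. -64. 129.] [130 155 156]
272 [ -5. -75. 130.] [136 161 156]
276 [ -5. -83. 128.] [136 161 156]
280 [ -7. -96. 132.] [137 163 157]
284 [  -7. -103.  129.] [137 162 156]
288 [  -8. -112.  129.] [137 164 157]
292 [  -9. -121.  129.] [136 163 156]
296 [ -10. -131.  129.] [138 164 158]
```

View pics/s21.png

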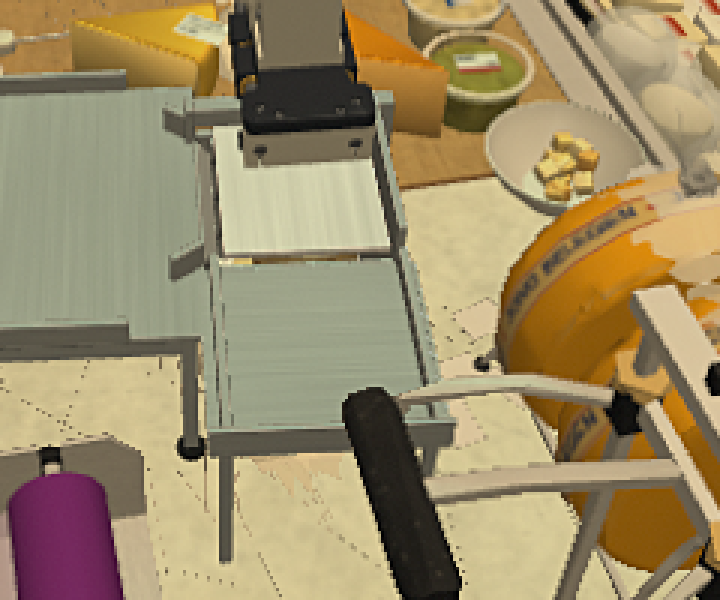

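Call:
send_rows([
  {"hand": -1,"slide": [0,-8,0],"spin": 0},
  {"hand": -1,"slide": [-3,-15,0],"spin": 0},
  {"hand": -1,"slide": [-35,0,0],"spin": 0},
  {"hand": -1,"slide": [-40,0,-20],"spin": 0},
  {"hand": -1,"slide": [-30,0,-40],"spin": 0},
  {"hand": -1,"slide": [0,0,-45],"spin": 0},
  {"hand": -1,"slide": [0,0,-45],"spin": 0},
  {"hand": -1,"slide": [0,0,-45],"spin": 0},
])

```text
time: 22.2
tool_pos: [0.3567, 0.3116, 0.2596]
tool_rot: [0.755, 1.526, 0.609]
contact_force: [0.5, 0.9, 0.5]
opening: 0.0002
```

Call:
send_rows([
  {"hand": -1,"slide": [0,40,-40],"spin": 0},
  {"hand": -1,"slide": [0,40,-20],"spin": 0},
  {"hand": -1,"slide": [0,0,0],"spin": 0},
  {"hand": -1,"slide": [0,0,0],"spin": 0},
])

```text
time: 22.6
tool_pos: [0.3057, 0.3937, 0.2625]
tool_rot: [0.813, 1.522, 0.668]
contact_force: [0.2, -0.3, 0.5]
opening: 0.0003
```

```bash
python3 -c "
from h import *
go([[0,24,158]])
p=vision.read_camera('top');cv2.imwrite('pics/t22.png',p['pixels'][130:280,260:460].repeat(4,0).repeat(4,1)[:600,:800])
p=vision.read_camera('side');cv2.imwrite('pics/s22.png',p['pixels'][180:400,260:500].repeat(3,0).repeat(3,1)[:600,:800])
c=cloud(p)
r=vision.cut_out(p,'cover_tab')[0]; q=c[r['mask']]; px=p['pixels'][r['mask']]; d=(px.max(1)<60)&(q[:,2]>.145); l=(q[d]-O)@RL*1000; print(r['conf'],np.percentile(l,[5,50,95],axis=0).round(1))
l=(q-O)@RL*1000; l=l[abs(l[:,2]-141)<3]; print('plate rear y',np.percentile(l[:,1],[1,3]))
"
```

```text
t 22.6 tcp loader mm [-262.8   60.8  262.5] toolaxes in loader
 [[ 0.033 -0.006  0.999]
 [ 0.035  0.999  0.005]
 [-0.999  0.035  0.033]] F [ 0.2 -0.3  0.5] op 0.0
jaw angle in loader deg 90.3 q6 -0.67
to [  0  24 158] slide [111.8 -42.1 259. ]
0.6 [[-27.8  35.8 145.8]
 [ -1.5  37.9 162.2]
 [ 26.2  41.  175.3]]
plate rear y [-62.22090468 -60.69606455]
```

View pics/s22.png

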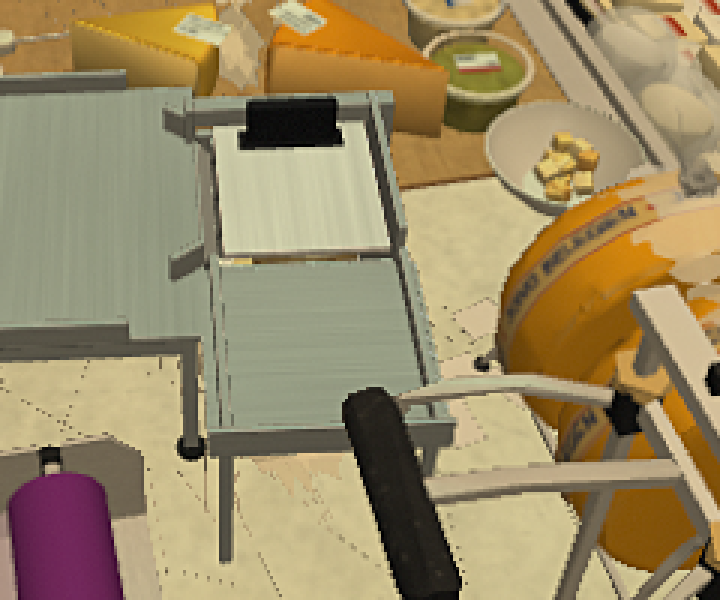

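View pics/t22.png

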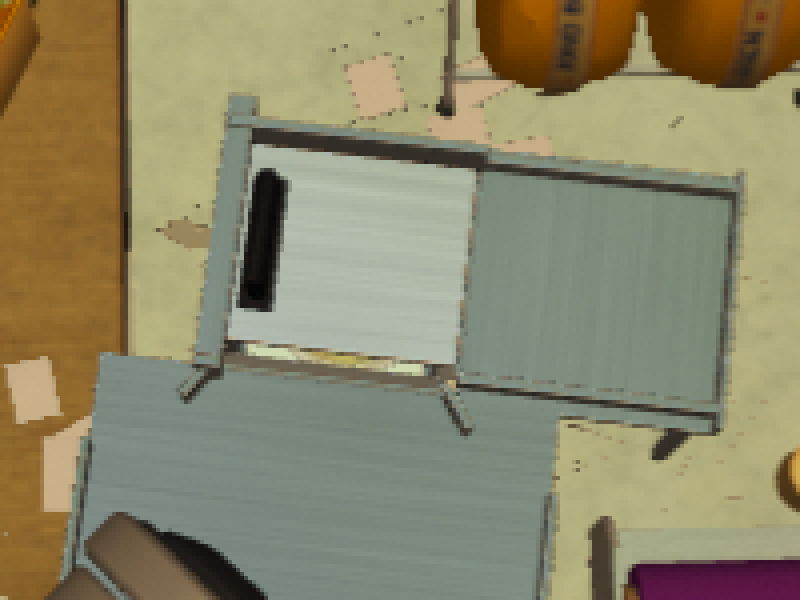

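```bash
python3 -c "
from h import *
p=vision.read_camera('top')
a=cv2.imread('top.png'); b=p['pixels']
def tab(im,lo,hi):
    m=np.zeros((480,640),bool); m[160:225,lo:hi]=im[160:225,lo:hi].max(2)<45
    n,lab,st,ce=cv2.connectedComponentsWithStats(m.astype(np.uint8)); i=1+st[1:,4].argmax(); 
    k=np.argwhere(lab==i)[:,::-1]; print(st[i]); r=(W2L(pts(p,[ce[i]],.17)[0])*1000); print(ce[i],r.round(1)); return r
r0=tab(a,370,400); r1=tab(b,310,345); print(r1-r0)
# plate front gap vs receiver bar / rear edge by side gradient
# rear edge of plate before: y=-199 -> after; seam pixel in top crop
print([ (W2L(q)*1000).round(1) for q in pts(p,[[260+476/4,130+180/4],[260+460/4,130+350/4]],.141)])
print([ (W2L(q)*1000).round(1) for q in pts(p,[[443.5,182],[436,232]],.141)])
s=vision.read_camera('side');k=np.argwhere(s['pixels'][:,:,0]<0)
for t in ['brass_weight','cheese_wedge']:
  c=cloud(p)
  for r in vision.cut_out(p,t)[:1]: print(t,r['conf'],np.round(r['uv']))
"
```

```text
[381 180  11  35 266]
[386.47368421 197.2518797 ] [ -6.4 -80.8 170. ]
[320 173  11  35 250]
[325.092 190.128] [ -6.4  41.2 170. ]
[6.28279319e-02 1.22026560e+02 0.00000000e+00]
[array([ 46.2, -62.8, 141. ]), array([-43.3, -64.1, 141. ])]
[array([  47.1, -195. ,  141. ]), array([ -58.2, -188.6,  141. ])]
brass_weight 0.6 [467. 249.]
cheese_wedge 0.82 [211. 224.]
```

Call:
send_rows([
  {"hand": -1,"slide": [0,-40,45],"spin": 0},
  {"hand": -1,"slide": [0,-30,45],"spin": 0},
  {"hand": -1,"slide": [0,0,45],"spin": 0},
  {"hand": -1,"slide": [0,0,45],"spin": 0},
  {"hand": -1,"slide": [0,0,40],"spin": 0},
  {"hand": -1,"slide": [0,0,35],"spin": 0},
  {"hand": -1,"slide": [0,0,0],"spin": 0},
])

```text
time: 23.65
tool_pos: [0.5499, 0.2886, 0.2674]
tool_rot: [0.822, 1.522, 0.673]
contact_force: [-0.6, 0.5, -1.1]
opening: 0.0004
```

```bash
python3 -c "
from h import *
go([[0,5,160]])
"
```

```text
t 23.65 tcp loader mm [ -5.6  -6.6 267.4] toolaxes in loader
 [[ 0.033 -0.001  0.999]
 [ 0.035  0.999  0.   ]
 [-0.999  0.035  0.033]] F [-0.6  0.5 -1.1] op 0.0
jaw angle in loader deg 90.1 q6 -1.07
to [  0   5 160] slide [107.9   7.8   2.1]
```

Call:
send_rows([
  {"hand": -1,"slide": [35,0,2],"spin": 0},
  {"hand": -1,"slide": [40,0,0],"spin": 0},
  {"hand": -1,"slide": [30,0,0],"spin": 0},
  {"hand": -1,"slide": [5,0,0],"spin": 0},
  {"hand": -1,"slide": [0,8,0],"spin": 0},
  {"hand": -1,"slide": [0,8,0],"spin": 0},
  {"hand": -1,"slide": [0,6,0],"spin": 0},
])

```text
time: 24.35
tool_pos: [0.5614, 0.3127, 0.1592]
tool_rot: [0.81, 1.517, 0.655]
contact_force: [-0.3, -0.4, -0.6]
opening: 0.0006
```

```bash
python3 -c "
from h import *
go([[0,24,160]])
"
```

```text
t 24.35 tcp loader mm [  2.1  18.9 159.2] toolaxes in loader
 [[ 0.037  0.005  0.999]
 [ 0.038  0.999 -0.006]
 [-0.999  0.039  0.037]] F [-0.3 -0.4 -0.6] op 0.001
jaw angle in loader deg 89.7 q6 -1.04
to [  0  24 160] slide [-0.7  5.1 -2.1]
```

Push in small steps, watching the force.

Call:
send_rows([
  {"hand": -1,"slide": [0,4,0],"spin": 0},
  {"hand": -1,"slide": [0,4,0],"spin": 0},
])

```text
time: 24.55
tool_pos: [0.562, 0.3157, 0.1603]
tool_rot: [0.609, 1.527, 0.456]
contact_force: [-2.9, -24.1, -2.3]
opening: 0.0007
```

```bash
python3 -c "
from h import *
go([[0,24,160]])
p=vision.read_camera('side');cv2.imwrite('pics/s24.png',p['pixels'][180:330,300:460].repeat(4,0).repeat(4,1)[:600,:800])
"
```

```text
t 24.55 tcp loader mm [  2.2  22.  160.3] toolaxes in loader
 [[ 0.036  0.003  0.999]
 [ 0.025  1.    -0.004]
 [-0.999  0.025  0.036]] F [ -2.9 -24.1  -2.3] op 0.001
jaw angle in loader deg 89.8 q6 -1.03
to [  0  24 160] slide [ 0.3  2.  -2.3]
```

View pics/s24.png

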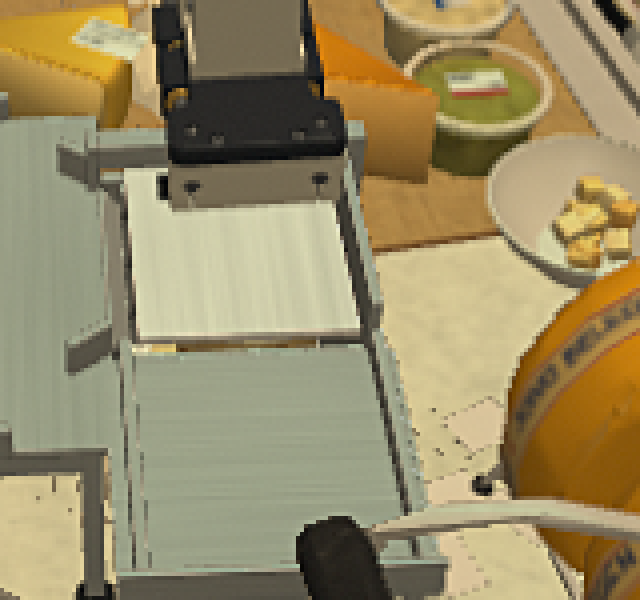

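Call:
send_rows([
  {"hand": -1,"slide": [0,5,0],"spin": 0},
  {"hand": -1,"slide": [0,5,0],"spin": 0},
])

```text
time: 24.8
tool_pos: [0.562, 0.3153, 0.1605]
tool_rot: [0.108, 1.539, -0.047]
contact_force: [-4.6, -21.3, 1.9]
opening: 0.0005
```

```bash
python3 -c "
from h import *
go([[0,24,160]])
"
```

```text
t 24.8 tcp loader mm [  2.3  21.6 160.5] toolaxes in loader
 [[ 0.032  0.005  0.999]
 [ 0.003  1.    -0.005]
 [-0.999  0.003  0.032]] F [ -4.6 -21.3   1.9] op 0.0
jaw angle in loader deg 89.7 q6 -1.01
to [  0  24 160] slide [ 0.5  2.4 -2.3]
```

Call:
send_rows([
  {"hand": -1,"slide": [0,-8,0],"spin": 0},
  {"hand": -1,"slide": [-3,-12,0],"spin": 0},
  {"hand": -1,"slide": [-35,0,0],"spin": 0},
  {"hand": -1,"slide": [-40,0,-20],"spin": 0},
  {"hand": -1,"slide": [-25,0,-45],"spin": 0},
  {"hand": -1,"slide": [0,0,-48],"spin": 0},
  {"hand": -1,"slide": [0,0,-48],"spin": 0},
  {"hand": -1,"slide": [0,0,-48],"spin": 0},
])

```text
time: 25.6
tool_pos: [0.3501, 0.3272, 0.2661]
tool_rot: [0.352, 1.524, 0.19]
contact_force: [0.4, 0.8, -0.8]
opening: 0.0005
```

```bash
python3 -c "
from h import *
p=vision.read_camera('top'); im=p['pixels']
c=cv2.resize(im[155:230,300:400],None,fx=8,fy=8,interpolation=cv2.INTER_CUBIC); cv2.imwrite('pics/t25.png',c)
# profiles along loader y at x=0, sampled at assumed height
K=np.array([[p['fx'],0,p['cx']],[0,p['fy'],p['cy']],[0,0,1]]); T=np.linalg.inv(p['world_from_camera'])
def prof(im,ys,x,z):
    P=np.array([L2W([x/1000,y/1000,z/1000]) for y in ys]); uv=cv2.projectPoints(P,cv2.Rodrigues(T[:3,:3])[0],T[:3,3],K,np.array(p['distortion']))[0][:,0].astype(np.float32)
    return cv2.remap(im,uv[None,:,0],uv[None,:,1],cv2.INTER_LINEAR)[0].mean(1).round(0)
ys=np.arange(25,80,2)
print('y',ys)
for z in (160,175): print(z,prof(im,ys,0,z).astype(int))
print('bar past cover x=',[ (x,prof(im,ys,x,160).astype(int)) for x in (44,)])
a=cv2.imread('top.png'); ys=np.arange(-105,-55,2); print(ys); print(prof(a,ys,0,175).astype(int))
a=cv2.imread('top.png'); ys=np.arange(40,80,2); print(ys); print('bar0',prof(a,ys,0,160).astype(int))
for nm,i,ys in (('rear0',a,np.arange(-215,-180,2)),('rear1',im,np.arange(-75,-40,2))): print(nm,ys,prof(i,ys,0,141).astype(int))
"
```

```text
y [25 27 29 31 33 35 37 39 41 43 45 47 49 51 53 55 57 59 61 63 65 67 69 71
 73 75 77 79]
160 [180 180 181 158  88  32  13  10  16  21  21  17  47 129 134 108 125 131
 132 133 130 132 133 120 123 125 126 127]
175 [180 179 179 143  67  21  11  13  18  21  18  19  92 140 120 126 131 131
 132 131 131 143 156 157 155 155 152 131]
bar past cover x= [(44, array([174, 174, 174, 175, 175, 176, 176, 175, 173, 173, 174, 175, 175,
       173, 130, 109, 126, 131, 130, 130, 129, 135, 149, 162, 164, 162,
       160, 161]))]
[-105 -103 -101  -99  -97  -95  -93  -91  -89  -87  -85  -83  -81  -79
  -77  -75  -73  -71  -69  -67  -65  -63  -61  -59  -57]
[171 171 171 171 172 171 171 146  76  21  15  20  20  12   8  19  42 141
 168 169 169 173 116  94  96]
[40 42 44 46 48 50 52 54 56 58 60 62 64 66 68 70 72 74 76 78]
bar0 [194 195 195 192 118  51  58  76 109 124 126 127 126 126 129 120 117 119
 120 122]
rear0 [-215 -213 -211 -209 -207 -205 -203 -201 -199 -197 -195 -193 -191 -189
 -187 -185 -183 -181] [152 150 151 152 154 155 156 151 137 116  88  82 108 119 128 158 169 168]
rear1 [-75 -73 -71 -69 -67 -65 -63 -61 -59 -57 -55 -53 -51 -49 -47 -45 -43 -41] [131 130 131 131 131 129 127 143 170 176 176 176 176 176 176 176 176 176]
```

View pics/t25.png

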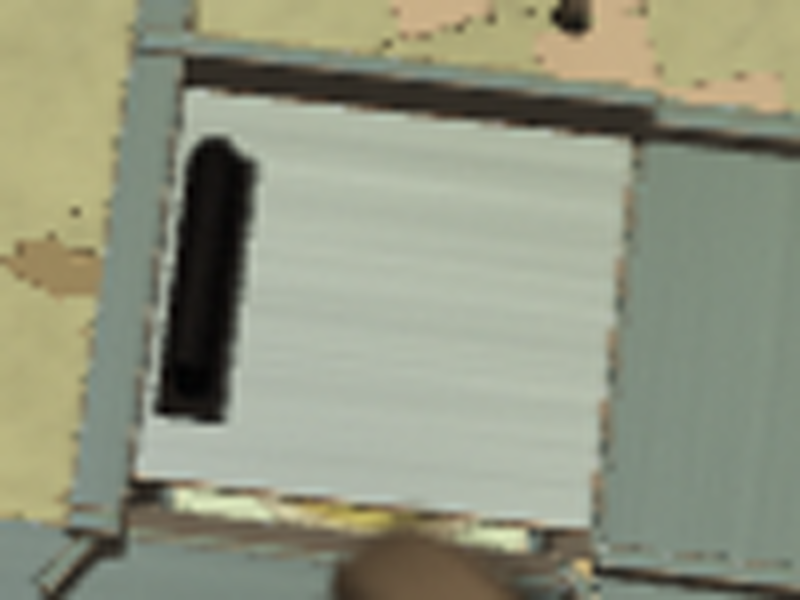

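```bash
python3 -c "
from h import *
a=cv2.imread('pics/s21.png')[::3,::3].astype(int); b=cv2.imread('pics/s22.png')[::3,::3].astype(int)
s=vision.read_camera('side'); d=s['pixels'][180:400,260:500].astype(int)
for x in (90,100,110):
  for n,i in (('pressed',a),('after1',b),('now',d)): print(x,n,i[76:92,x].mean(1).round(0).astype(int))
c=cloud(s)
for u in (350,360,370):
  print([ (v,((c[v,u]-O)@RL*1000).round(0)[1:]) for v in range(258,268)])
"
```

```text
90 pressed [192 191 192 192 192 193 195 207 134  85  73  81 152 157 150 152]
90 after1 [186 186 187 186 187 189 189 202 130  83  70  78 147 151 145 148]
90 now [188 187 187 189 187 189 190 204 132  85  71  79 148 153 146 150]
100 pressed [195 195 194 192 192 192 199 162 112  99  82 125 147 152 152 152]
100 after1 [190 189 187 188 186 188 193 159 110  97  79 122 143 148 148 148]
100 now [190 190 190 189 188 188 194 160 109  97  81 123 144 149 149 149]
110 pressed [193 191 191 191 190 191 206 131 107  94  61 150 159 152 152 152]
110 after1 [187 186 186 185 184 186 202 130 104  92  60 146 154 148 148 147]
110 now [188 188 188 186 186 187 201 129 105  92  60 146 156 148 148 148]
[(258, array([-50., 143.])), (259, array([-49., 140.])), (260, array([-54., 142.])), (261, array([-56., 141.])), (262, array([-58., 141.])), (263, array([-61., 141.])), (264, array([-59., 136.])), (265, array([-62., 137.])), (266, array([-30., 101.])), (267, array([-31.,  99.]))]
[(258, array([-49., 141.])), (259, array([-53., 142.])), (260, array([-54., 140.])), (261, array([-57., 141.])), (262, array([-59., 140.])), (263, array([-62., 141.])), (264, array([-62., 139.])), (265, array([-47., 120.])), (266, array([-41., 111.])), (267, array([-63., 131.]))]
[(258, array([-50., 140.])), (259, array([-54., 142.])), (260, array([-56., 141.])), (261, array([-57., 140.])), (262, array([-62., 142.])), (263, array([-61., 139.])), (264, array([-61., 136.])), (265, array([-47., 119.])), (266, array([-40., 109.])), (267, array([-65., 132.]))]
```

Call:
send_rows([
  {"hand": -0.1,"slide": [0,-8,48],"spin": 0},
  {"hand": -0.1,"slide": [0,-10,45],"spin": 0},
  {"hand": -0.1,"slide": [0,-5,45],"spin": 0},
  {"hand": -0.1,"slide": [0,0,40],"spin": 0},
  {"hand": -0.1,"slide": [0,0,20],"spin": 0},
  {"hand": -0.1,"slide": [0,0,0],"spin": 0},
], grip_force=60)

```text
time: 26.3
tool_pos: [0.545, 0.2742, 0.2827]
tool_rot: [0.456, 1.509, 0.307]
contact_force: [-0.3, 0.3, -0.3]
opening: 0.0402
```

```bash
python3 -c "
from h import *
go([[0,-12,155]])
"
```

```text
t 26.3 tcp loader mm [ -8.4 -21.6 282.7] toolaxes in loader
 [[ 0.055 -0.002  0.998]
 [ 0.027  1.     0.   ]
 [-0.998  0.027  0.055]] F [-0.3  0.3 -0.3] op 0.04
jaw angle in loader deg 90.1 q6 -1.08
to [  0 -12 155] slide [128.2   6.2   1.3]
```

Call:
send_rows([
  {"hand": -0.1,"slide": [40,0,0],"spin": 0},
  {"hand": -0.1,"slide": [45,0,0],"spin": 0},
  {"hand": -0.1,"slide": [35,0,0],"spin": 0},
  {"hand": -0.1,"slide": [3,0,0],"spin": 0},
  {"hand": -0.1,"slide": [0,6,0],"spin": 0},
  {"hand": -0.1,"slide": [0,6,0],"spin": 0},
  {"hand": -0.1,"slide": [0,3,0],"spin": 0},
])

```text
time: 27.0
tool_pos: [0.5563, 0.2947, 0.1676]
tool_rot: [0.496, 1.493, 0.348]
contact_force: [1.2, 0.3, -0.2]
opening: 0.0414
```

```bash
python3 -c "
from h import *
go([[0,0,155]])
"
```

```text
t 27.0 tcp loader mm [ -0.3   0.4 167.6] toolaxes in loader
 [[ 0.069 -0.003  0.998]
 [ 0.037  0.999  0.   ]
 [-0.997  0.037  0.069]] F [ 1.2  0.3 -0.2] op 0.041
jaw angle in loader deg 90.2 q6 -1.06
to [  0   0 155] slide [12.6 -0.8 -0.6]
```

Call:
send_rows([
  {"hand": -0.1,"slide": [9,-3,0],"spin": 0},
  {"hand": -0.1,"slide": [3,2,0],"spin": 0},
  {"hand": -0.1,"slide": [0,5,0],"spin": 0},
  {"hand": -0.1,"slide": [0,5,0],"spin": 0},
  {"hand": -0.1,"slide": [0,5,0],"spin": 0},
])

```text
time: 27.5
tool_pos: [0.558, 0.2952, 0.1592]
tool_rot: [0.158, 1.502, 0.01]
contact_force: [-6.3, -18.7, 7.6]
opening: 0.0408
```

```bash
python3 -c "
from h import *
go([[0,0,155]])
b=cv2.imread('pics/s22.png')[::3,::3].astype(int)
s=vision.read_camera('side'); d=s['pixels'][180:400,260:500].astype(int)
for x in (90,100,110):
  for n,i in (('after1',b),('now',d)): print(x,n,i[76:92,x].mean(1).round(0).astype(int))
"
```

```text
t 27.5 tcp loader mm [  1.4   1.1 159.2] toolaxes in loader
 [[ 0.068 -0.002  0.998]
 [ 0.011  1.     0.001]
 [-0.998  0.011  0.068]] F [ -6.3 -18.7   7.6] op 0.041
jaw angle in loader deg 90.1 q6 -1.03
to [  0   0 155] slide [ 4.1 -1.1 -1.7]
90 after1 [186 186 187 186 187 189 189 202 130  83  70  78 147 151 145 148]
90 now [192 192 191 193 192 192 195 207 134  85  73  81 152 157 150 152]
100 after1 [190 189 187 188 186 188 193 159 110  97  79 122 143 148 148 148]
100 now [194 195 194 192 194 193 199 163 112 100  81 126 147 153 153 153]
110 after1 [187 186 186 185 184 186 202 130 104  92  60 146 154 148 148 147]
110 now [193 192 192 192 191 193 206 132 107  96  61 150 159 153 152 153]
```

Call:
send_rows([
  {"hand": -0.1,"slide": [0,-8,0],"spin": 0},
  {"hand": -0.1,"slide": [-10,-10,0],"spin": 0},
  {"hand": -0.1,"slide": [-40,0,0],"spin": 0},
  {"hand": 1,"slide": [-40,0,0],"spin": 0},
  {"hand": 1,"slide": [-40,0,0],"spin": 0},
  {"hand": 1,"slide": [-10,15,-10],"spin": 0},
  {"hand": 1,"slide": [0,0,0],"spin": 0},
])

```text
time: 28.25
tool_pos: [0.5375, 0.2905, 0.3069]
tool_rot: [0.185, 1.5, 0.034]
contact_force: [0.3, -0.1, -1.2]
opening: 0.0683
```

```bash
python3 -c "
from h import *
s=observe()
p=vision.read_camera('wrist'); cv2.imwrite('pics/w1.png',p['pixels']); np.savez('w1.npz',px=p['pixels'],d=p['range_z'],T=p['T_tool_cam'],pos=s['tool_pos'],rot=s['tool_rot'])
go([[0,0,155]]); print(p['T_tool_cam'],p['fx'])
"
```

```text
t 28.3 tcp loader mm [-17.5  -7.5 306.6] toolaxes in loader
 [[ 0.07   0.001  0.998]
 [ 0.012  1.    -0.002]
 [-0.997  0.012  0.07 ]] F [0.9 0.4 0.7] op 0.073
jaw angle in loader deg 89.9 q6 -1.04
to [  0   0 155] slide [152.5   5.7   6.8]
[[-2.45832694e-04 -2.71957609e-01  9.62309201e-01 -1.57265211e-01]
 [ 9.99999917e-01 -3.80473265e-04  1.47935896e-04  4.99663389e-04]
 [ 3.25900631e-04  9.62309157e-01  2.71957680e-01 -7.45333208e-02]
 [ 0.00000000e+00  0.00000000e+00  0.00000000e+00  1.00000000e+00]] 418.37244666531797
```

View pics/w1.png

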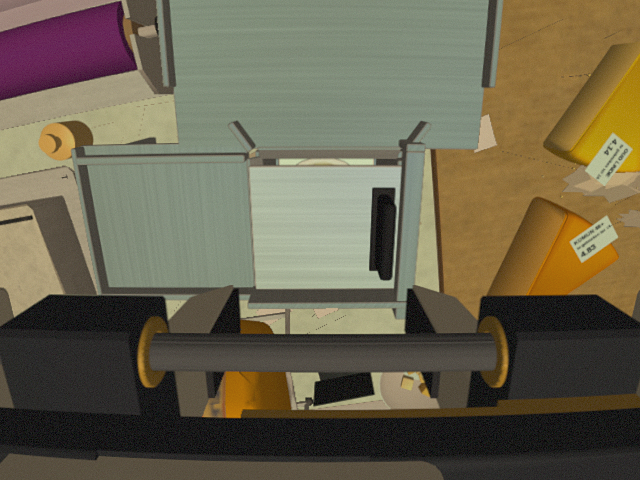

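```bash
python3 -c "
from h import *
s=observe(); p=vision.read_camera('wrist')
Tw=np.eye(4); Tw[:3,:3]=Ro.from_euler('xyz',s['tool_rot']).as_matrix(); Tw[:3,3]=s['tool_pos']; T=Tw@np.array(p['T_tool_cam'])
im=p['pixels']; c=cv2.resize(im[140:320,230:450],None,fx=3.3,fy=3.3,interpolation=cv2.INTER_CUBIC); cv2.imwrite('pics/w2.png',c)
Ti=np.linalg.inv(T);K=np.array([[p['fx'],0,p['cx']],[0,p['fy'],p['cy']],[0,0,1]])
def prof(ys,x,z):
    P=np.array([L2W([x/1000,y/1000,z/1000]) for y in ys]); uv=cv2.projectPoints(P,cv2.Rodrigues(Ti[:3,:3])[0],Ti[:3,3],K,np.array(p['distortion']))[0][:,0].astype(np.float32)
    return cv2.remap(im,uv[None,:,0],uv[None,:,1],cv2.INTER_LINEAR)[0].mean(1).round(0).astype(int)
def show(n,ys,x,z): print(n,'x',x,[(int(a),int(b)) for a,b in zip(ys,prof(ys,x,z))])
show('tabtop',np.arange(28,62),5,175)
show('bar160',np.arange(45,75),45,160)
show('rear141',np.arange(-70,-48),0,141)
show('stow deck right end z130',np.arange(-210,-180),0,144)
c=cloud(p,T)
for v in (200,220,240,260): print(v,[(u,*((c[v,u]-O)@RL*1000).round(0).astype(int)) for u in range(366,406,3)])
"
```

```text
tabtop x 5 [(28, 176), (29, 175), (30, 60), (31, 28), (32, 38), (33, 33), (34, 16), (35, 24), (36, 15), (37, 13), (38, 9), (39, 22), (40, 22), (41, 36), (42, 26), (43, 39), (44, 25), (45, 35), (46, 28), (47, 71), (48, 166), (49, 135), (50, 59), (51, 60), (52, 94), (53, 129), (54, 133), (55, 131), (56, 130), (57, 135), (58, 134), (59, 133), (60, 137), (61, 134)]
bar160 x 45 [(45, 68), (46, 62), (47, 68), (48, 68), (49, 63), (50, 63), (51, 64), (52, 63), (53, 58), (54, 55), (55, 92), (56, 123), (57, 132), (58, 134), (59, 130), (60, 132), (61, 135), (62, 133), (63, 133), (64, 130), (65, 116), (66, 53), (67, 18), (68, 11), (69, 13), (70, 22), (71, 58), (72, 68), (73, 73), (74, 77)]
rear141 x 0 [(-70, 135), (-69, 131), (-68, 134), (-67, 135), (-66, 134), (-65, 132), (-64, 133), (-63, 133), (-62, 125), (-61, 122), (-60, 137), (-59, 164), (-58, 171), (-57, 170), (-56, 168), (-55, 170), (-54, 167), (-53, 170), (-52, 167), (-51, 168), (-50, 168), (-49, 169)]
stow deck right end z130 x 0 [(-210, 73), (-209, 73), (-208, 74), (-207, 68), (-206, 69), (-205, 89), (-204, 138), (-203, 149), (-202, 1
[... 2404 characters left out ...]
[(366, np.int64(27), np.int64(31), np.int64(139)), (369, np.int64(27), np.int64(33), np.int64(140)), (372, np.int64(26), np.int64(35), np.int64(143)), (375, np.int64(26), np.int64(38), np.int64(143)), (378, np.int64(21), np.int64(38), np.int64(156)), (381, np.int64(15), np.int64(38), np.int64(169)), (384, np.int64(13), np.int64(40), np.int64(174)), (387, np.int64(14), np.int64(42), np.int64(173)), (390, np.int64(13), np.int64(44), np.int64(174)), (393, np.int64(14), np.int64(47), np.int64(173)), (396, np.int64(28), np.int64(56), np.int64(139)), (399, np.int64(22), np.int64(56), np.int64(153)), (402, np.int64(19), np.int64(56), np.int64(160)), (405, np.int64(19), np.int64(59), np.int64(160))]
```

View pics/w2.png

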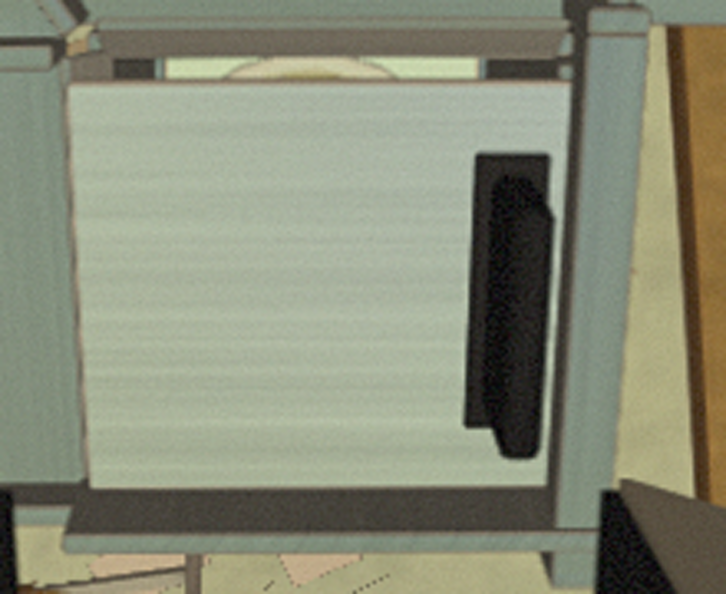

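```bash
cat > edges.py <<'E'
from h import *
s=vision.read_camera('side'); t=vision.read_camera('top')
a=cv2.imread('pics/side0.png'); b=np.zeros_like(a); b[180:380,260:500]=cv2.imread('pics/s22.png')[::3,::3][:200]
ta=cv2.imread('top.png'); tb=np.zeros_like(ta); tb[130:280,260:460]=cv2.imread('pics/t22.png')[::4,::4]
def prof(p,im,ys,x,z):
    T=np.linalg.inv(p['world_from_camera']);K=np.array([[p['fx'],0,p['cx']],[0,p['fy'],p['cy']],[0,0,1]])
    P=np.array([L2W([x/1000,y/1000,z/1000]) for y in ys]); uv=cv2.projectPoints(P,cv2.Rodrigues(T[:3,:3])[0],T[:3,3],K,np.array(p['distortion']))[0][:,0].astype(np.float32)
    return cv2.remap(im,uv[None,:,0],uv[None,:,1],cv2.INTER_LINEAR)[0].mean(1)
def cross(p,im,lo,hi,z,thr,xs=range(-20,22,4)):
    ys=np.arange(lo,hi,.25); out=[]
    for x in xs:
        f=prof(p,im,ys,x,z)
        k=np.where(np.diff(np.sign(f-thr))!=0)[0]; out.append([round(float(ys[i]),1) for i in k])
    return out
def stat(n,o,i):
    v=[q[i] for q in o if len(q)>abs(i)-(i<0)*1+ (i>=0)*0 and len(q)>0]; print(n,'n',len(v),'median',np.median(v),'sd',np.std(v).round(2))
for nm,p,i0,i1 in (('side',s,a,b),('top',t,ta,tb)):
    # tab rear: first crossing bright->dark scanning from -y ; thr 100
    for z in (144,175):
        stat(f'{nm} z{z} start rear',cross(p,i0,-105,-70,z,100),0); stat(f'{nm} z{z} end rear',cross(p,i1,18,52,z,100),0)
        stat(f'{nm} z{z} start front',cross(p,i0,-100,-62,z,100),-1); stat(f'{nm} z{z} end front',cross(p,i1,25,58,z,90),-1)
E
python3 edges.py
```

```text
side z144 start rear n 11 median -94.5 sd 0.31
side z144 end rear n 11 median 30.2 sd 0.35
side z144 start front n 11 median -94.5 sd 0.31
side z144 end front n 11 median 30.5 sd 0.29
side z175 start rear n 11 median -81.2 sd 0.25
side z175 end rear n 11 median 44.8 sd 0.58
side z175 start front n 11 median -81.2 sd 0.25
side z175 end front n 11 median 52.5 sd 2.82
top z144 start rear n 11 median -92.0 sd 0.13
top z144 end rear n 11 median 33.2 sd 0.22
top z144 start front n 11 median -73.8 sd 0.21
top z144 end front n 11 median 51.0 sd 0.15
top z175 start rear n 11 median -89.8 sd 0.25
top z175 end rear n 11 median 31.8 sd 0.25
top z175 start front n 11 median -72.0 sd 0.21
top z175 end front n 11 median 49.0 sd 0.16
```

```bash
python3 -c "
from h import *
print(observe()['contact_force'], observe()['time'])
print(job.hand_in())
"
```

```text
[-0.40614633  0.60138604 -0.07732927] 28.45
the job is handed in; nothing more can be done
None
```

I loaded both tubs into the well, slid the cover up to a hard stop and handed the job in at 28.5 s. I could not confirm that the cover is fully home.

- **Tubs:** I pushed tub_one in first. It sank level, with its lid about 10 mm below the deck. Then I pushed tub_two in on top. My last view before covering them showed tub_two's lid at about 123 mm, which is the height expected at the bottom stop. The tubs were about 3 mm and 6 mm off the well axis. Neither looked tilted, though I did not measure the tilt.
- **Cover:** I pushed the tab three times, with two finger openings and about 19–24 N. Each time it stopped in the same place.
    - **Travel between pictures:** comparing start and end views from the side and top cameras gives 125 mm. That is above the 122 mm limit but short of the nominal 128 mm.
    - **Tab against the receiver bar:** this comparison disagrees and gives only 122–123 mm. I did not find out why.
- **Bystanders:** the brass weight and cheese wedge were in the same places in the top picture, within 1–3 pixels (about 6 mm at most), after the first cover push. I did not recheck them after that.
- **Robot:** the arm was clear of everything at hand-in, with contact force near zero.

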